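# Sort the sampling point's leftovers into their holders

## Robot

A 7-joint arm with a two-finger parallel gripper is mounted at the origin on a cart in front of the work surface, level with it; the furniture and walls round the work are solid. World frame = base frame: x ahead of the robot, y to its left, z up, the work surface at z = 0. Lengths are in mm, angles in rad, forces in N, time in s.
With the tool pointing down it reaches from about 350 to 900 mm from the base axis. Payload 19.9 kg.
Tool frame: the origin (TCP) lies midway between the tips of the shut fingers; the grasp point (between the pads) lies behind it (manip.grip_depth is the z of the grasp point in the tool frame, in mm); z points along the fingers, y is the direction in which the jaws open and shut (so a half turn about z gives the same grasp; the last joint's range is limited). The gripper opens to 94 mm and grips with 3 to 60 N. Pads are 16 mm wide; open, the fingers measure 119 mm over their backs; the gripper's body (75 mm by 177 mm) begins 78 mm behind the grasp point.
Start: joints at [-1.369, 0.417, -0.01, 1.614, 0.005, 1.111, -0.053], TCP at [150.861, 606.498, 205.425] pointing down, gripper open.
Joint ranges: [-2.81, 2.81], [-0.39, 2.02], [-1.27, 1.25], [0.06, 2.57], [-1.19, 4.33], [0.19, 2], [-2.82, 2.82]. Speed limits (rad/s): [1.89, 1.89, 2.39, 2.39, 3.01, 3.01, 3.01].

## Interface

Orientations are given as a 3x3 rotation matrix whose columns are the frame's x, y, z axes.
In Python, from workcell import manip gives the robot as it stands.
- The arm moves only by the shell command python3 -m crank 'ROWS' [OPENING] [FORCE]. ROWS is text: rows parted by semicolons, each of 6 numbers parted by spaces: the shift along the world's x, y, z as a fraction of full scale, then the turn, a rotation vector about the world's x, y, z as a fraction of full scale. In form: x y z ax ay az; .... A call has 1 to 12 rows; each row is the pose to reach, as a shift and turn from the pose commanded when the call began, turning the shorter way round; what a row does not reach only later rows make up. Full scale, the value 1, is 0.15 m for a shift and pi rad for a turn. A row lasts 1/12 s, in which the tool goes at most 41.7 mm and 7.16 degrees, less where a joint would pass 70% of its speed; a pose out of reach is approached as far as the arm can. A call with a number of a shift or a turn outside -1 to 1 is refused whole. A call with a gripper value outside its range is refused whole. OPENING is the opening, from 0 (shut) to 1 (fully open), set as the call begins (- or left out, the last holds). The fingers move at their own pace and stop on an object; FORCE is the grip in N (left out, the last holds). Time passes only in rows, so rows that repeat a pose let the fingers close. It gives the time, the measured TCP pose, the force and the opening at its end, in the units of the state.
- manip.sense(): the state, without advancing time (a new reading comes with each control period).
- manip.camera(name): name is "scene" or "top"; returns the picture (400x640x3 uint8, blue, green, red); there is no depth.
- manip.camera_model(name): a dict with "K" (3x3 intrinsics, pixels), "k1" (the pictures are not rectified: a ray, as slopes to the right and down, at radius r is drawn at 1 + k1 r^2 times it, then the intrinsics apply), "pose" (4x4, takes a point from camera to world coordinates). Camera axes: x right, y down, z forward; pixel columns grow to the right and rows downward; lengths in mm; the calibration is good to about 2 mm. A picture is of the moment at which its call begins. camera_model takes no time and is no camera call.
- manip.close_job(): hands the job in, once; it reports no verdict.
The state is a dict: "time_s": time; "joint_pos": joint angles; "dq": joint speeds; "tau": joint torques, N m; "position": TCP position; "ee_rot": TCP orientation; "force": force on the tool from outside, world axes, zero at the start; "ft_torque": the same for the moment, N m; "grip_width": finger opening in mm.
Only numpy, scipy, OpenCV 4.12 (cv2) and the standard library are available. Lean on these libraries where they do the work, as an engineer would, in place of code of your own. Each camera call takes 0.05 s, during which the arm holds its last target.

## Task

Sort the leftovers on the desk into the three grey holders: stand the three sample tubes upright in the three-bay caddy, one tube to a bay; lay the swab pack flat in the wide shallow tray; and lay the marker pen in the narrow trough with the cut-down sides. Do not let a tube tip over on the way, leave the power bank where it lies, and let go of everything.

Things in the scene. Friction and masses are not known exactly. Their poses are not given: they have to be found in the camera images.
- tube_a: a closed screw-cap sample tube standing upright on the desk, 98 mm tall; body 18 mm diameter, screw cap 24 mm diameter over the top 17 mm. Origin at the centre of its foot, z up along the tube. Weighs about 20 g and tips easily. The three tubes are interchangeable
- tube_b: a closed screw-cap sample tube standing upright on the desk, 98 mm tall; body 18 mm diameter, screw cap 24 mm diameter over the top 17 mm. Origin at the centre of its foot, z up along the tube. Weighs about 20 g and tips easily. The three tubes are interchangeable
- tube_c: a closed screw-cap sample tube standing upright on the desk, 98 mm tall; body 18 mm diameter, screw cap 24 mm diameter over the top 17 mm. Origin at the centre of its foot, z up along the tube. Weighs about 20 g and tips easily. The three tubes are interchangeable
- swab_pack: a sealed flat swab pack, 24 mm wide (x), 178 mm long (y), 4 mm thick (z), rigid, lying flat on the desk. Origin at the centre of its underside. Weighs about 15 g
- marker_pen: a black and white marker pen lying on the desk, 17 mm wide (x), 135 mm long (y), 16 mm high (z). Origin at the centre of its underside. Weighs about 20 g
- tube_caddy: the tube caddy: a grey open box fixed to the desk, outside 54 mm (x) by 154 mm (y) by 44 mm high, walls and floor 4 mm, with two 4 mm cross walls that make three square bays in a row along y. Bay centres at y = -50, 0 and +50 mm; each bay is 46 mm square inside. Origin at the centre of the underside, bay floors 4 mm above it
- swab_tray: the swab tray: the widest and lowest of the three grey holders, fixed to the desk, one shallow open tray of 90 mm (x) by 216 mm (y) by 14 mm high, walls and floor 4 mm (inside 82 by 208 mm, 10 mm deep). Origin at the centre of the underside, floor 4 mm above it
- pen_tray: the pen tray: a narrow grey trough fixed to the desk, 52 mm (x) by 176 mm (y) by 22 mm high, walls and floor 4 mm (inside 44 by 168 mm). In the middle 90 mm of both long sides the wall is cut down to 8 mm high for the fingers. Origin at the centre of the underside, floor 4 mm above it
- power_bank: a dark grey power bank that stays where it is, among the things to be sorted: 150 mm (x) by 66 mm (y) by 21 mm (z), lying loose on the desk. Origin at the centre of its underside
Not all that is in view belongs to the job. What is shaped like the tube_caddy but green is not meant.

How it is judged:
By the outcome, as a careful person would: the job done as asked, in the order asked, and still so for the second after the job is handed in, with the robot touching nothing.
It also fails if it takes over 133 s, if anything falls off the work surface, if the arm or the gripper's body presses on something with over 40 N, if the wrist force passes 120 N, or if a joint passes its speed limit or range.

## Working session

There is one attempt and no reset: what is moved stays moved. The work goes in short steps, Python scripts to look and compute and a shell command to move; the robot and the scene stay as the last step left them, time stands still between calls to the robot, and variables do not carry over. Pictures are saved under pics/ and viewed, and the job is handed in when it is done.

```bash
mkdir -p pics; ls; python3 - <<'E'
from workcell import manip
import cv2
for n in("scene","top"):
    cv2.imwrite(f"pics/{n}0.png",manip.camera(n)); m=manip.camera_model(n); print(n,m)
print(manip.sense(), manip.grip_depth)
E
```

```text
pics
scene {'K': array([[397.7548056 ,   0.        , 321.00495037],
       [  0.        , 397.7548056 , 195.68470564],
       [  0.        ,   0.        ,   1.        ]]), 'k1': 0.026170981347118007, 'pose': array([[ 8.13491484e-01, -3.57372394e-01,  4.58820856e-01,
         1.26184283e+01],
       [-5.81576827e-01, -4.99854917e-01,  6.41804843e-01,
        -6.99165735e+02],
       [-1.94722505e-05, -7.88942351e-01, -6.14467221e-01,
         7.00908290e+02],
       [ 0.00000000e+00,  0.00000000e+00,  0.00000000e+00,
         1.00000000e+00]])}
top {'K': array([[450.90261329,   0.        , 311.45158416],
       [  0.        , 450.90261329, 194.37073813],
       [  0.        ,   0.        ,   1.        ]]), 'k1': -0.05315975362036701, 'pose': array([[-8.62335906e-03, -9.94398248e-01,  1.05345912e-01,
         3.61285691e+02],
       [-9.99842004e-01,  6.93675817e-03, -1.63660498e-02,
         1.55939686e+01],
       [ 1.55436121e-02, -1.05470398e-01, -9.94300956e-01,
         1.16110500e+03],
       [ 0.00000000e+00,  0.00000000e+00,  0.00000000e+00,
         1.00000000e+00]])}
{'time_s': 0.1, 'joint_pos': array([-1.36848478,  0.41792514, -0.01031421,  1.61405669,  0.00469499,
        1.11073263, -0.05299947]), 'dq': array([ 2.89496170e-03, -6.99080220e-04,  7.02198796e-04, -2.06797070e-03,
       -2.65703843e-04,  6.90103721e-05, -4.46338688e-04]), 'tau': array([ 8.13315655e-04, -8.52571034e+01,  6.38936497e-01, -4.26693606e+01,
       -4.90046502e-02,  1.62821769e-02,  5.92229753e-05]), 'position': array([150.80099647, 606.20085928, 204.90510691]), 'ee_rot': array([[-9.70428848e-01,  2.41387271e-01, -1.90085393e-04],
       [ 2.41387333e-01,  9.70428249e-01, -1.08129522e-03],
       [-7.65466679e-05, -1.09520428e-03, -9.99999397e-01]]), 'force': array([ 0.34921618, -0.49711232, -0.28693628]), 'ft_torque': array([ 0.04564275, -0.01121012,  0.00134444]), 'grip_width': 93.92367425477438} -18.8
```

View pics/scene0.png

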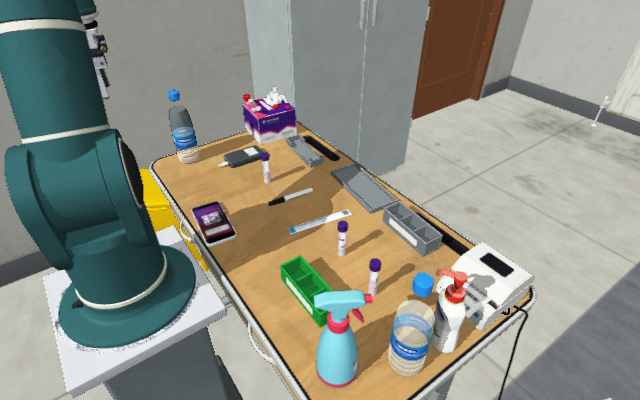

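View pics/top0.png

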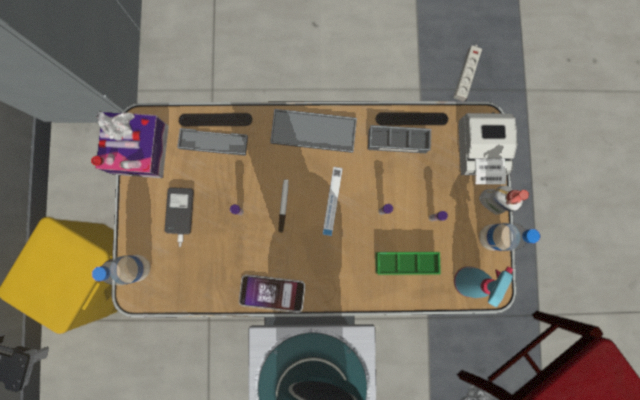

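```bash
cat > h.py <<'E'
import numpy as np, cv2
from workcell import manip
def ray(n,u,v):
    m=manip.camera_model(n);K=m['K'];d=np.array([m['k1'],0,0,0,0.])
    # iterate undistort
    xd=np.array([(u-K[0,2])/K[0,0],(v-K[1,2])/K[1,1]]);x=xd.copy()
    for _ in range(20): x=xd/(1+m['k1']*(x@x))
    P=m['pose'];return P[:3,3],P[:3,:3]@np.r_[x,1]
def p2w(n,u,v,z):
    o,d=ray(n,u,v);t=(z-o[2])/d[2];return (o+t*d)[:2].round(1)
def w2p(n,X):
    m=manip.camera_model(n);P=m['pose'];c=P[:3,:3].T@(np.array(X,float)-P[:3,3]);x=c[:2]/c[2]
    x=x*(1+m['k1']*(x@x));K=m['K'];return np.array([K[0,0]*x[0]+K[0,2],K[1,1]*x[1]+K[1,2]]).round(1)
def tri(a,b):
    (o1,d1),(o2,d2)=ray('top',*a),ray('scene',*b)
    d1/=np.linalg.norm(d1);d2/=np.linalg.norm(d2)
    A=np.c_[d1,-d2];s=np.linalg.lstsq(A,o2-o1,rcond=None)[0]
    p,q=o1+s[0]*d1,o2+s[1]*d2;return ((p+q)/2).round(1),round(np.linalg.norm(p-q),1)
def crop(im,x0,y0,x1,y1,f,name):
    c=cv2.resize(im[y0:y1,x0:x1],None,fx=f,fy=f,interpolation=cv2.INTER_CUBIC)
    s=10
    for u in range((x0+9)//10*10,x1,10):
        cv2.line(c,((u-x0)*f,0),((u-x0)*f,4 if u%50 else 10),(0,255,255),1)
        if u%20==0: cv2.putText(c,str(u),((u-x0)*f-8,20),0,.35,(0,255,255),1)
    for v in range((y0+9)//10*10,y1,10):
        cv2.line(c,(0,(v-y0)*f),(4,(v-y0)*f),(0,255,255),1)
        if v%20==0: cv2.putText(c,str(v),(6,(v-y0)*f+4),0,.35,(0,255,255),1)
    cv2.imwrite(name,c)
E
python3 - <<'E'
from h import *
im=cv2.imread('pics/top0.png')
crop(im,160,95,290,220,6,'pics/t_l.png') if 0 else None
crop(im,225,100,355,195,6,'pics/c1.png')
crop(im,350,100,480,195,6,'pics/c2.png')
crop(im,165,160,295,255,6,'pics/c3.png')
crop(im,310,155,440,250,6,'pics/c4.png')
crop(im,165,100,265,160,6,'pics/c5.png')
E
```

```text
(no output)
```

View pics/c1.png

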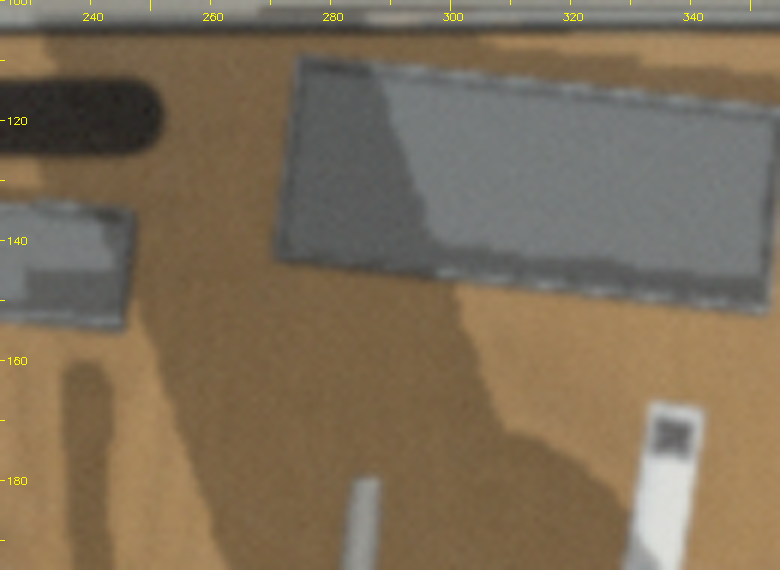

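View pics/c2.png

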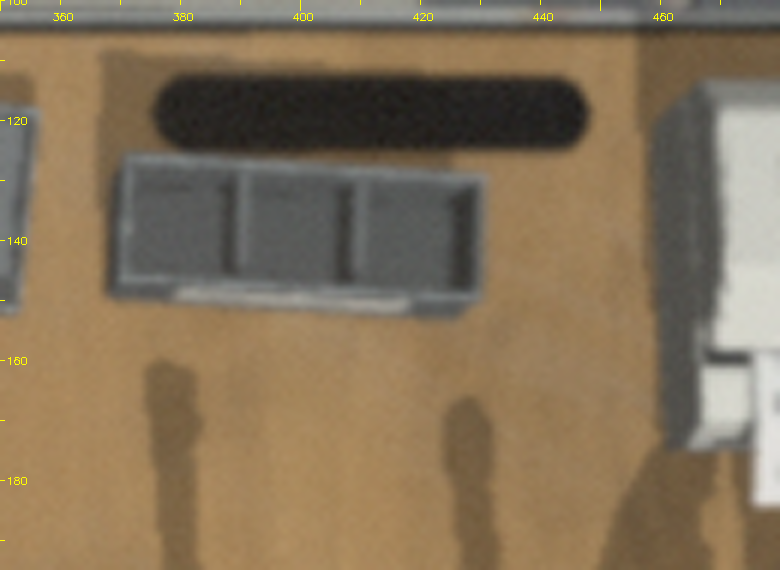

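View pics/c3.png

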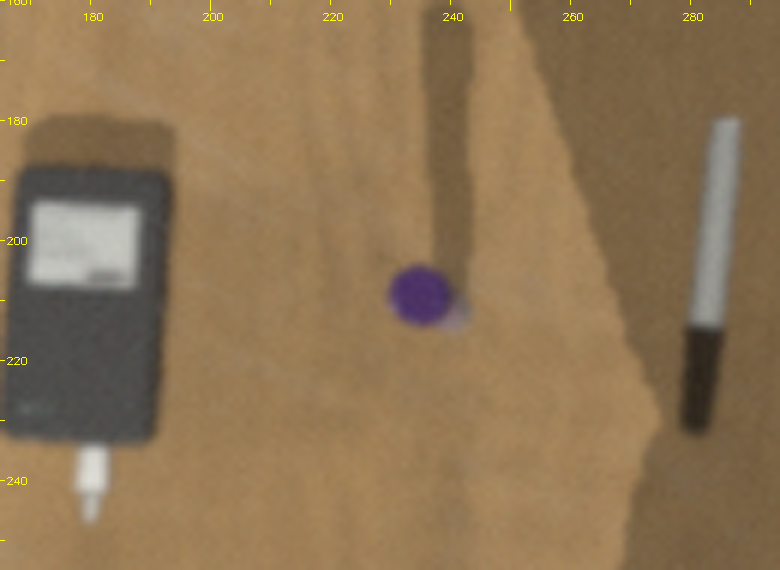

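View pics/c4.png

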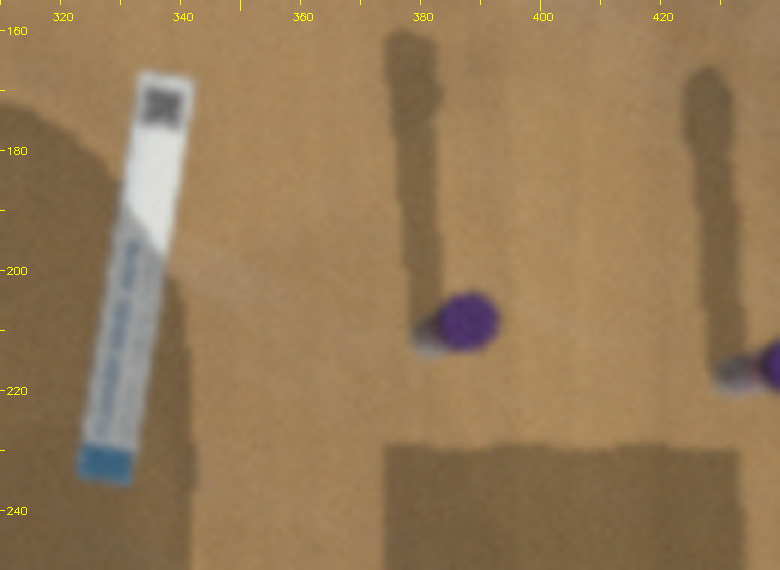

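View pics/c5.png

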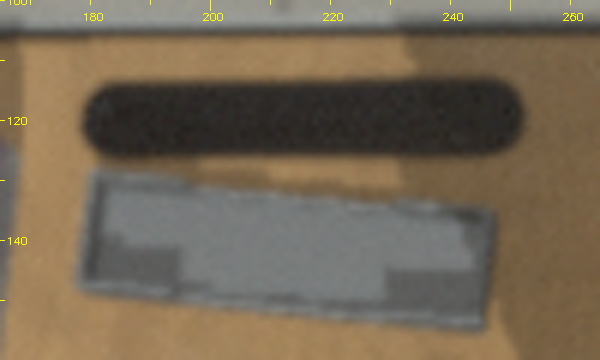

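```bash
python3 - <<'E'
from h import *
im=cv2.imread('pics/scene0.png')
crop(im,250,140,390,310,5,'pics/s1.png'); crop(im,330,150,460,260,6,'pics/s2.png')
crop(im,200,120,330,210,6,'pics/s3.png')
crop(cv2.imread('pics/top0.png'),380,180,480,260,7,'pics/c6.png')
print('tubes top',p2w('top',235.3,209.2,98),p2w('top',388.2,208.5,98),p2w('top',442,216,98))
def q(name,c,z):
    w=np.array([p2w('top',*x,z) for x in c]);print(name,w.tolist(),'c',w.mean(0).round(1));
    for i in range(4):
        d=w[(i+1)%4]-w[i];print('  len',np.linalg.norm(d).round(1),'ang',np.degrees(np.arctan2(d[1],d[0])).round(1))
q('swab',[(333.2,167),(342.3,168),(332,235.8),(322.8,234.2)],4)
q('stray',[(275,109.7),(355.5,118),(352.7,152),(271.2,143.7)],14)
q('caddy',[(370.7,125.5),(431,128.8),(429.2,149.5),(369.8,147.5)],44)
q('ptray',[(180.3,128.3),(247.5,135),(245.7,154.8),(178.3,148.3)],22)
q('pb',[(168,188),(193,188),(190.5,233),(165.5,232.5)],21)
a,b=p2w('top',286.2,179.7,8),p2w('top',281,232.3,8);print('pen',a,b,(a+b)/2,np.linalg.norm(a-b),np.degrees(np.arctan2(*(a-b)[::-1])))
E
```

```text
tubes top [440.  178.2] [ 438.9 -183.8] [ 420.  -312.3]
swab [[555.1, -60.6], [552.3, -84.3], [376.9, -55.1], [381.2, -31.6]] c [466.4 -57.9]
  len 23.9 ang -96.7
  len 177.8 ang 170.5
  len 23.9 ang 79.6
  len 176.3 ang -9.5
stray [[706.0, 90.1], [682.8, -120.2], [592.4, -111.1], [615.4, 99.8]] c [649.2 -10.3]
  len 211.6 ang -96.3
  len 90.9 ang 174.3
  len 212.2 ang 83.8
  len 91.1 ang -6.1
caddy [[654.7, -155.0], [645.9, -309.6], [592.1, -302.8], [597.8, -151.4]] c [ 622.6 -229.7]
  len 154.9 ang -93.3
  len 54.2 ang 172.8
  len 151.5 ang 87.8
  len 57.0 ang -3.6
ptray [[656.0, 334.3], [636.9, 160.3], [585.1, 164.5], [603.4, 338.1]] c [620.4 249.3]
  len 175.0 ang -96.3
  len 52.0 ang 175.4
  len 174.6 ang 84.0
  len 52.7 ang -4.1
pb [[501.0, 362.2], [500.5, 298.3], [386.3, 302.5], [387.9, 365.9]] c [443.9 332.2]
  len 63.9 ang -90.4
  len 114.3 ang 177.9
  len 63.4 ang 88.6
  len 113.2 ang -1.9
pen [522.   61.4] [386.8  75.1] [454.4   68.25] 135.8923470987237 -5.786109241625874
```

View pics/s1.png

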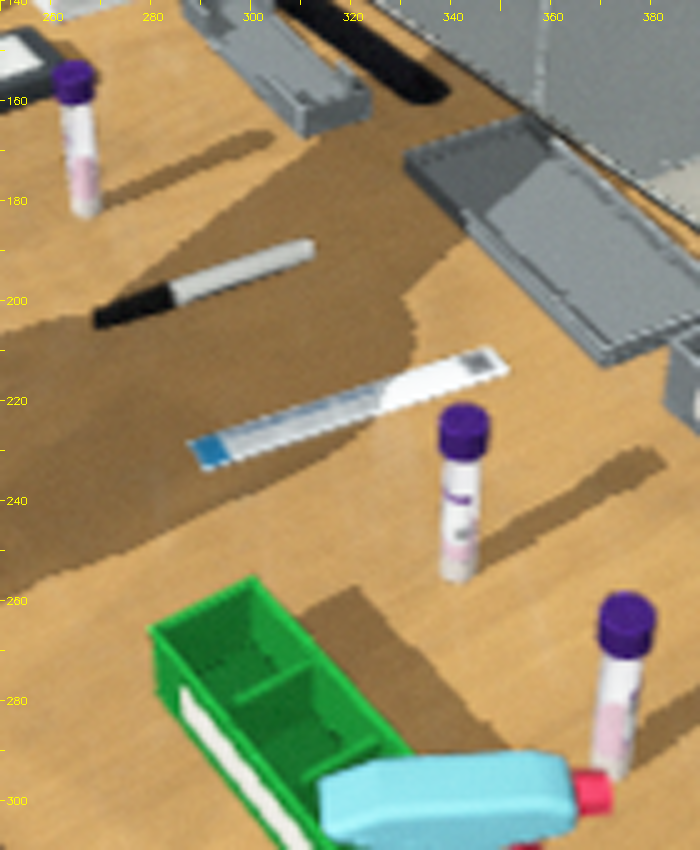

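View pics/s2.png

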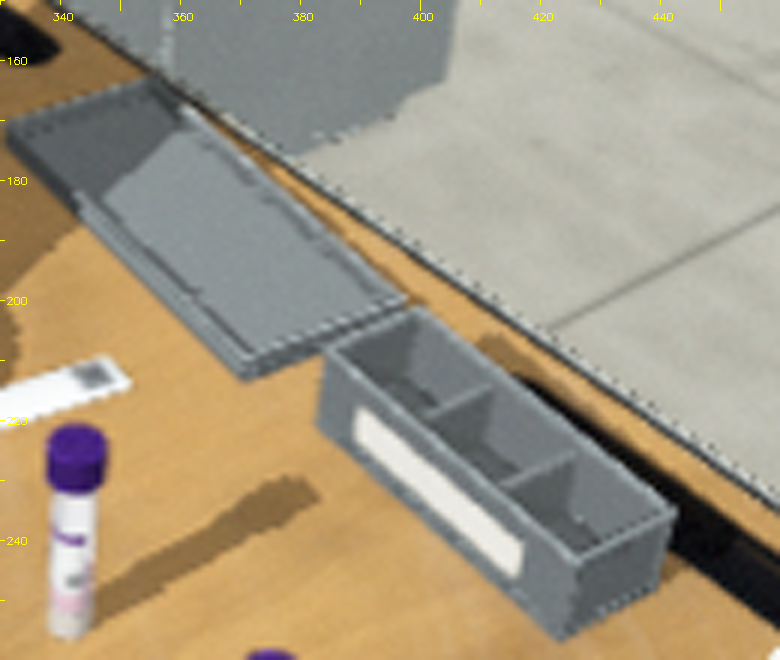

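View pics/s3.png

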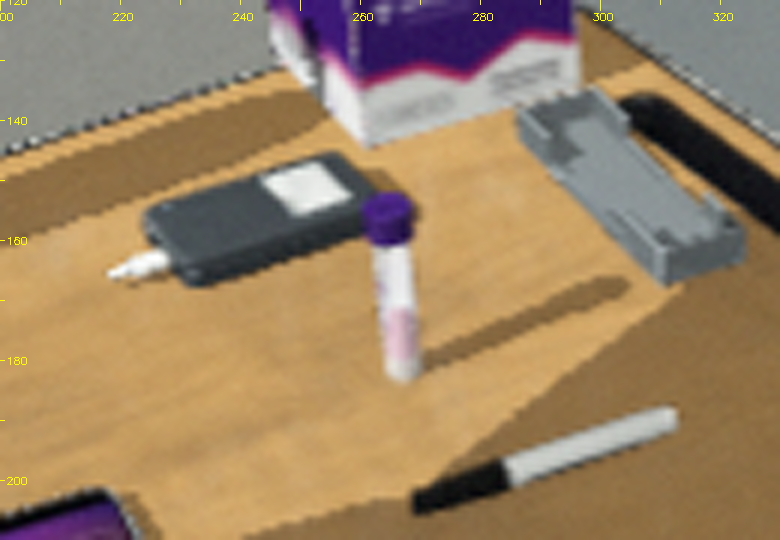

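View pics/c6.png

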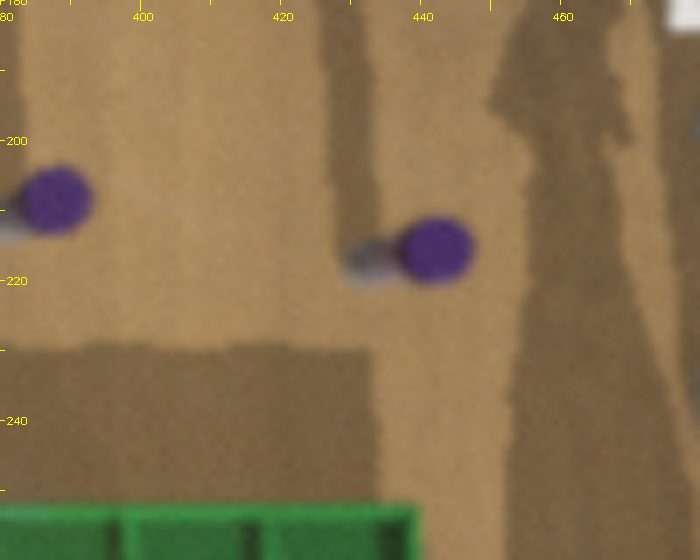

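```bash
cat > ov.py <<'E'
from h import *
def box(im,n,c,ang,lx,ly,zs,col,F,org):
    # ang = direction of local x deg
    a=np.radians(ang);R=np.array([[np.cos(a),-np.sin(a)],[np.sin(a),np.cos(a)]])
    for z in zs:
        pts=[w2p(n,[*(np.array(c)+R@np.array([sx*lx/2,sy*ly/2])),z]) for sx,sy in((1,1),(1,-1),(-1,-1),(-1,1))]
        cv2.polylines(im,[np.int32((np.array(pts)+.5-org)*F*8)],True,col,1,cv2.LINE_AA,3)
def tube(im,n,c,col,F,org):
    for z,r in((0,9),(81,12),(98,12)):
        pts=[w2p(n,[c[0]+r*np.cos(t),c[1]+r*np.sin(t),z]) for t in np.linspace(0,6.28,24)]
        cv2.polylines(im,[np.int32((np.array(pts)+.5-org)*F*8)],True,col,1,cv2.LINE_AA,3)
def draw(src,n,x0,y0,x1,y1,F,out,boxes,tubes):
    im=cv2.imread(src)[y0:y1,x0:x1];im=cv2.resize(im,None,fx=F,fy=F,interpolation=cv2.INTER_CUBIC);o=np.array([x0,y0])
    for b in boxes: box(im,n,*b,(0,255,255),F,o)
    for t in tubes: tube(im,n,t,(0,255,0),F,o)
    cv2.imwrite(out,im)
B=[((649.2,-10.3),-6.2,90,216,(0,14)),((622.6,-229.7),-4,54,154,(0,44)),((620.4,249.3),-6.2,52,176,(0,22)),
 ((466.4,-57.9),-9.5,178,24,(0,4)),((454.4,68.3),-5.8,135,17,(0,16))]
T=[(440,178.2),(438.9,-183.8),(420,-312.3)]
E
python3 - <<'E'
from ov import *
for a,b in((T[0],(264.8,154)),(T[1],(342.8,222.5)),(T[2],(375.5,261))): print(w2p('scene',[*a,98]),b)
draw('pics/top0.png','top',165,100,465,250,2.6 and 2,'pics/o1.png',B,T) if 0 else None
draw('pics/top0.png','top',165,100,315,245,5,'pics/o1.png',B,T)
draw('pics/top0.png','top',310,100,460,245,5,'pics/o2.png',B,T)
draw('pics/scene0.png','scene',250,130,450,300,4,'pics/o3.png',B,T)
E
```

```text
[263.7 154.9] (264.8, 154)
[341.9 224.8] (342.8, 222.5)
[373.6 263.3] (375.5, 261)
```

View pics/o1.png

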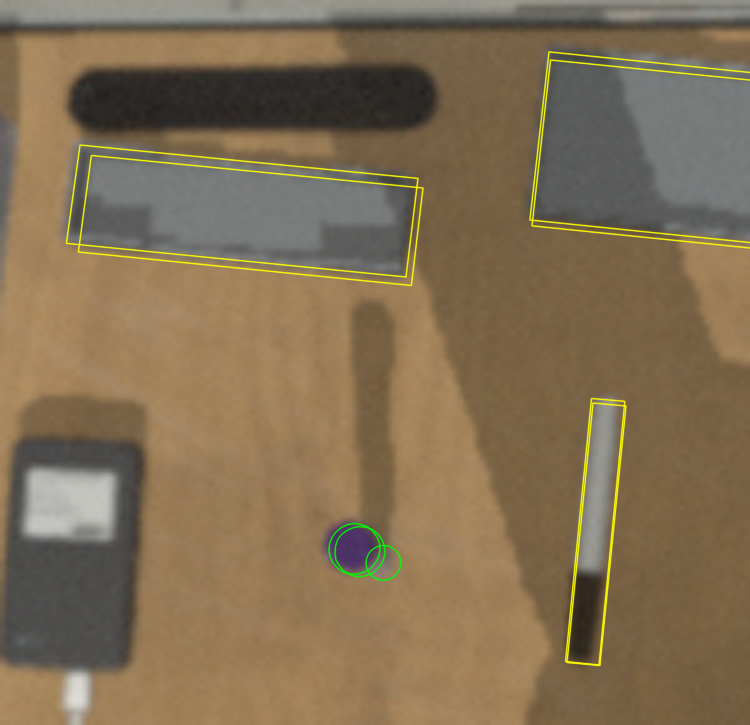

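View pics/o2.png

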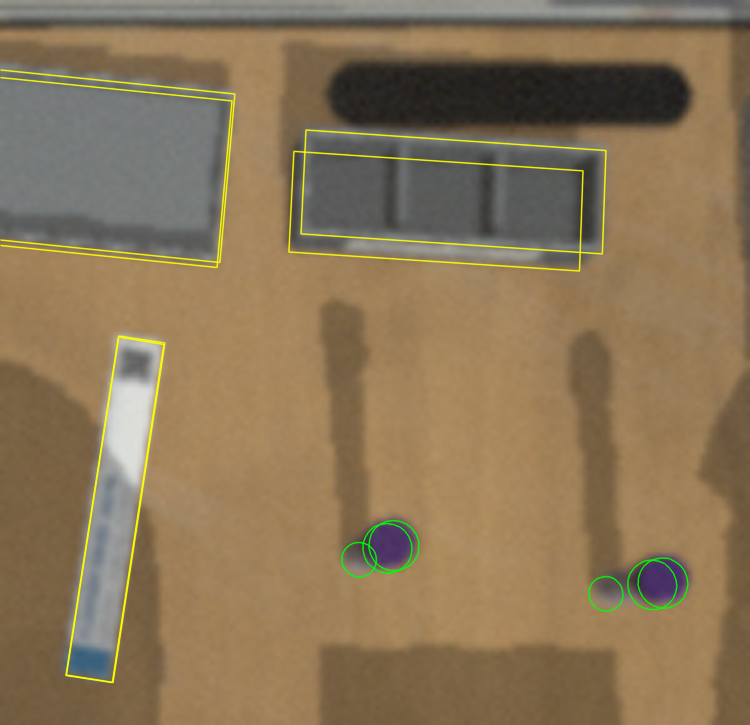

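View pics/o3.png

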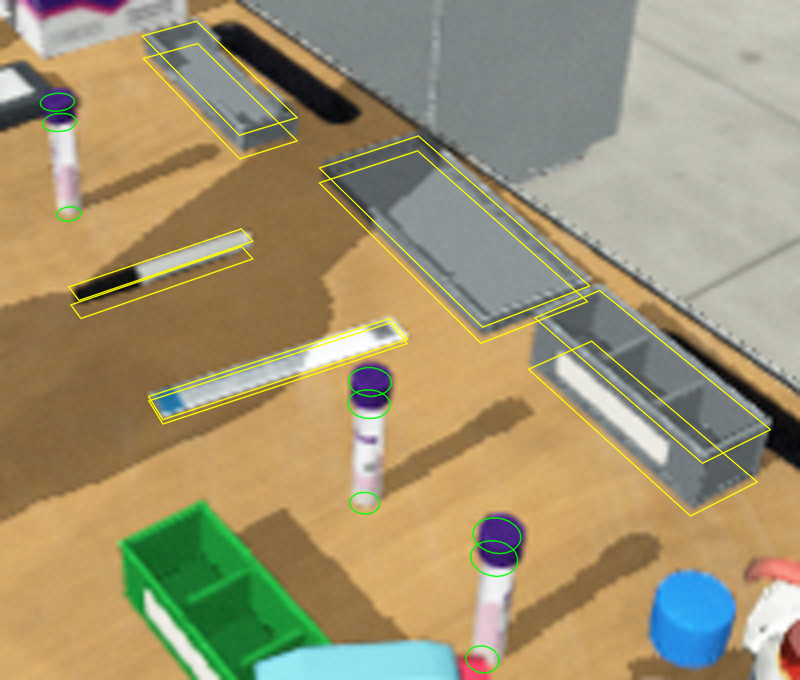

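The three purple-capped tubes are at top (235,209), (388,208) and (442,216). The swab is at (332,201) and the pen at (284,206). The grey holders are the caddy at (400,138), the wide tray at (313,131) and the notched trough at (213,141). Lookalikes I'm rejecting: the green caddy (407,262), the phone (272,292) and the black desk slots (216,119) and (412,119). The power bank (179,210) stays where it is. The crops confirm these choices and the sizes match.

First I'll rise and turn the jaws.

```bash
python3 -m crank '0 0 1 0 0 -.444;0 0 1 0 0 -.444;0 0 1 0 0 -.444;0 0 1 0 0 -.444;0 -.5 1 0 0 -.444;.3 -1 1 0 0 -.444;.5 -1 1 0 0 -.444;.8 -1 1 0 0 -.444;1 -1 1 0 0 -.444;1 -1 1 0 0 -.444;1 -1 1 0 0 -.444;1 -1 1 0 0 -.444' 1 15
```

```text
time_s: 1.1
position: [302.3, 455.6, 355.1]
ee_rot: [[0.077, 0.997, -0.0], [0.997, -0.077, -0.001], [-0.001, -0.0, -1.0]]
force: [-1.0, 0.3, 0.9]
grip_width: 94.1
```

```bash
python3 -m crank '.4 -.4 0 0 0 0;.918 -1 0 0 0 0;.918 -1 0 0 0 0;.918 -1 0 0 0 0;.918 -1 -.4 0 0 0;.918 -1 -.8 0 0 0;.918 -1 -.8 0 0 0;.918 -1 -.8 0 0 0' && python3 -m crank '0 -.3 0 0 0 0;0 -.6 0 0 0 0;0 -.85 -.2 0 0 0;0 -.85 -.6 0 0 0;0 -.85 -.7 0 0 0;0 -.85 -.7 0 0 0;0 -.85 -.7 0 0 0' && python3 - <<'E'
from h import *
im=manip.camera('scene');cv2.imwrite('pics/s_h1.png',im);crop(im,200,60,360,210,5,'pics/s_h1c.png')
p=manip.sense()['position'];print(p,w2p('scene',p))
R=manip.sense()['ee_rot']
for s in(-1,1):print(w2p('scene',p+s*R[:,1]*47))
E
```

```text
time_s: 1.77
position: [436.0, 304.4, 229.4]
ee_rot: [[0.065, 0.998, -0.006], [0.998, -0.065, -0.006], [-0.006, -0.006, -1.0]]
force: [-0.5, -0.3, -1.5]
grip_width: 94.1
time_s: 2.35
position: [438.2, 179.9, 131.3]
ee_rot: [[0.065, 0.998, -0.002], [0.998, -0.065, -0.001], [-0.001, -0.002, -1.0]]
force: [0.9, 0.9, 0.5]
grip_width: 93.9
[439.23412969 180.50689367 132.59277648] [262.  144.1]
[246.3 148.7]
[277.1 139.6]
```

View pics/s_h1c.png

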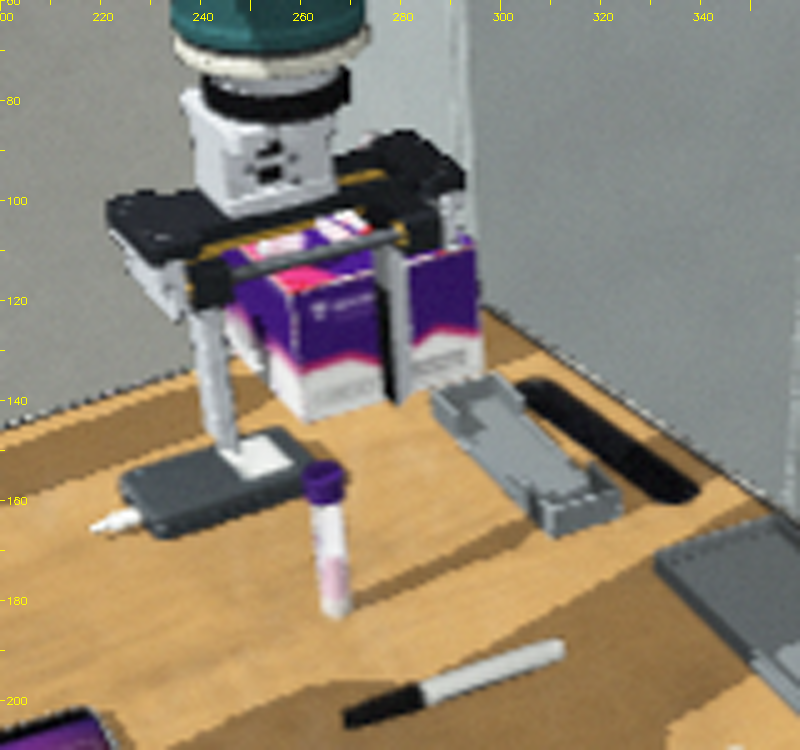

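```bash
python3 - <<'E'
from h import *
for c,b in(((235.3,209.2),(264.5,154.2)),((388.2,208.5),(342.8,222.7)),((442.2,215.7),(375.5,261))):
    print(p2w('top',*c,98),p2w('scene',*b,98),p2w('scene',*b,96),tri(c,b))
for f in((267.2,181.8),(341.5,254.8),(372.5,294)):print('foot',p2w('scene',*f,2))
print(manip.sense()['position'],manip.sense()['ee_rot'])
E
```

```text
[440.  178.2] [443.7 180.4] [445.2 183.3] (array([440.9, 177.3, 100.5]), np.float64(2.4))
[ 438.9 -183.8] [ 445.  -179.3] [ 446.5 -177.6] (array([ 439.7, -183.5,  103.5]), np.float64(2.8))
[ 420.7 -312.8] [ 427.2 -309.9] [ 428.6 -308.6] (array([ 422. , -312.4,  103. ]), np.float64(3.8))
foot [442.8 179.5]
foot [ 440.2 -185.6]
foot [ 423.6 -316.2]
[439.23412969 180.50689367 132.59277648] [[ 6.52246679e-02  9.97870461e-01  5.33745076e-04]
 [ 9.97870447e-01 -6.52249484e-02  5.26144531e-04]
 [ 5.59837581e-04  4.98290836e-04 -9.99999719e-01]]
```

```bash
python3 -m crank '.017 -.002 -.06 0 0 0;.017 -.002 -.13 0 0 0;.017 -.002 -.2 0 0 0;.017 -.002 -.28 0 0 0;.017 -.002 -.35 0 0 0;.017 -.002 -.41 0 0 0;.017 -.002 -.41 0 0 0;.017 -.002 -.41 0 0 0' && python3 - <<'E'
from h import *
im=manip.camera('scene');crop(im,200,60,360,210,5,'pics/s_h2c.png')
print(manip.sense()['position'])
E
```

```text
time_s: 3.07
position: [441.0, 178.5, 68.6]
ee_rot: [[0.068, 0.998, -0.001], [0.998, -0.068, -0.001], [-0.001, -0.001, -1.0]]
force: [-0.4, -0.2, -0.4]
grip_width: 94.2
[441.24641918 178.64747088  69.03358758]
```

View pics/s_h2c.png

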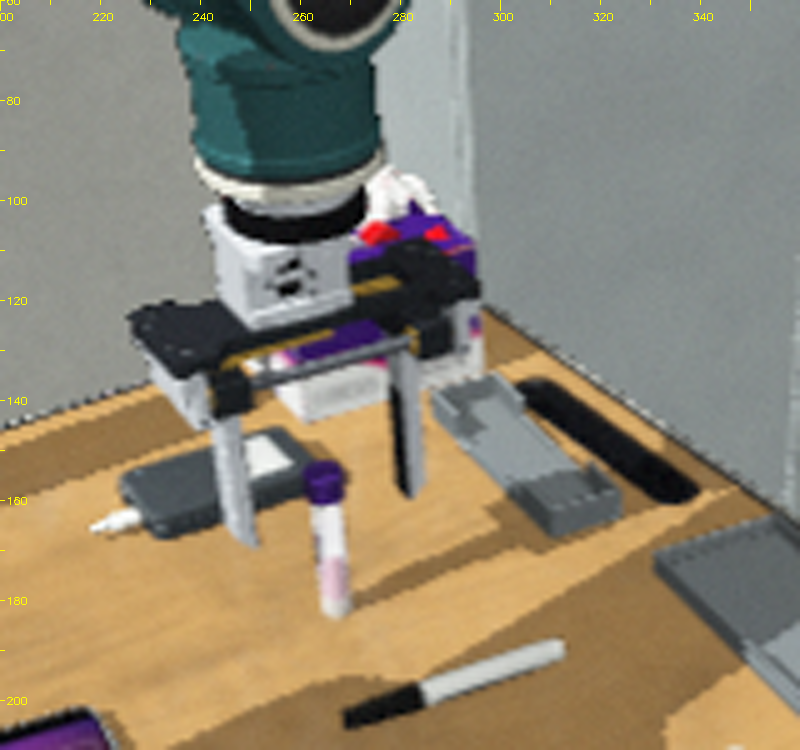

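The fingers straddle the cap at (264,157). Closing now.

```bash
python3 -m crank '0 0 0 0 0 0;0 0 0 0 0 0;0 0 0 0 0 0;0 0 0 0 0 0;0 0 0 0 0 0;0 0 0 0 0 0;0 0 0 0 0 0;0 0 0 0 0 0;0 0 0 0 0 0;0 0 0 0 0 0' 0 10 && python3 - <<'E'
from h import *
im=manip.camera('scene');crop(im,200,60,360,210,5,'pics/s_h3c.png')
E
```

```text
time_s: 3.95
position: [441.1, 178.7, 68.9]
ee_rot: [[0.068, 0.998, -0.0], [0.998, -0.068, -0.0], [-0.0, -0.0, -1.0]]
force: [0.0, -0.6, -0.4]
grip_width: 30.4
```

View pics/s_h3c.png

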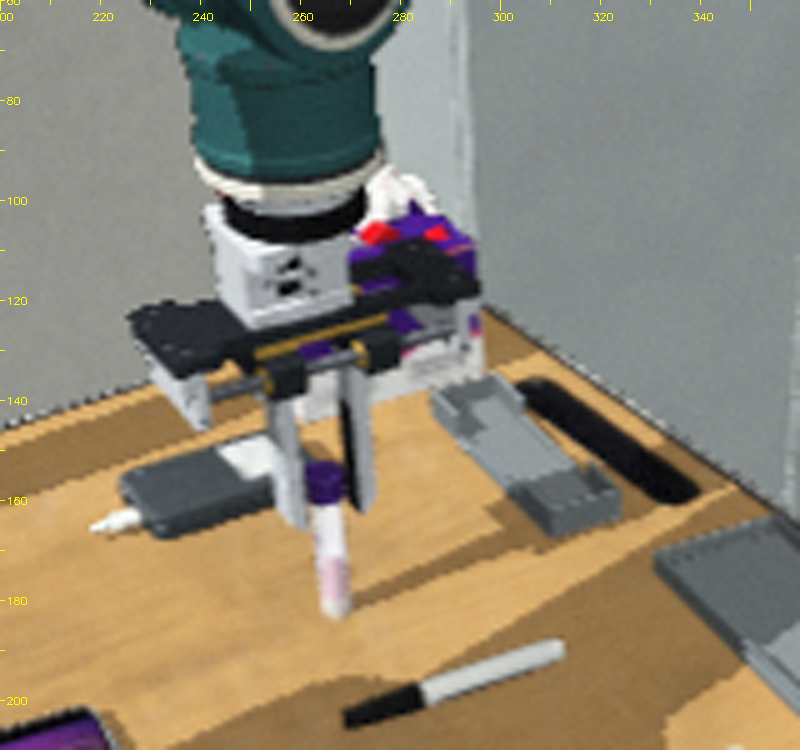

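```bash
python3 -m crank '0 0 0 0 0 0;0 0 0 0 0 0;0 0 0 0 0 0;0 0 0 0 0 0' - 10 && python3 - <<'E'
from h import *
im=manip.camera('scene');crop(im,220,120,310,200,8,'pics/s_h4c.png')
E
```

```text
time_s: 4.33
position: [441.1, 178.7, 68.9]
ee_rot: [[0.068, 0.998, -0.0], [0.998, -0.068, -0.0], [-0.0, -0.0, -1.0]]
force: [0.2, 0.3, -0.2]
grip_width: 23.5
```

View pics/s_h4c.png

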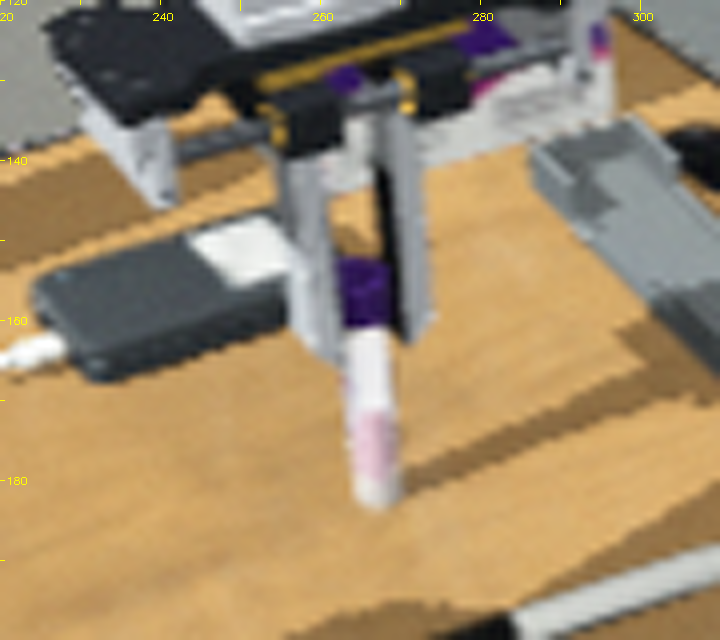

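```bash
python3 -m crank '0 0 .05 0 0 0;0 0 .12 0 0 0;0 0 .2 0 0 0;0 0 .3 0 0 0;0 0 .4 0 0 0;0.02 -.03 .47 0 0 0;.05 -.08 .5 0 0 0;.09 -.15 .5 0 0 0;.14 -.23 .5 0 0 0;.19 -.32 .5 0 0 0;.245 -.41 .5 0 0 0;.3 -.5 .5 0 0 0' && python3 - <<'E'
from h import *
im=manip.camera('scene');crop(im,220,90,340,200,6,'pics/s_h5c.png')
E
```

```text
time_s: 5.38
position: [486.6, 102.1, 144.0]
ee_rot: [[0.068, 0.998, -0.0], [0.998, -0.068, -0.0], [-0.0, -0.0, -1.0]]
force: [-0.4, -0.1, 0.7]
grip_width: 23.3
```

View pics/s_h5c.png

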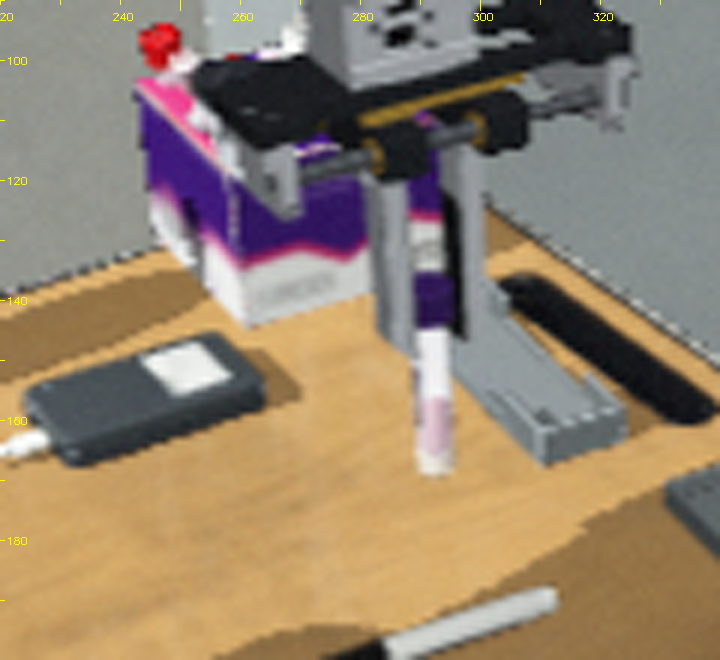

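The tube is held upright. On to the left bay.

```bash
python3 -m crank '.04 -.08 0 0 0 0;.08 -.16 0 0 0 0;.12 -.24 0 0 0 0;.16 -.32 0 0 0 0;.2 -.4 0 0 0 0;.24 -.48 0 0 0 0;.28 -.56 0 0 0 0;.32 -.64 0 0 0 0;.36 -.72 0 0 0 0;.4 -.8 0 0 0 0;.435 -.875 0 0 0 0;.47 -.95 0 0 0 0' && python3 -m crank '.04 -.08 0 0 0 0;.08 -.16 0 0 0 0;.12 -.25 0 0 0 0;.17 -.34 0 0 0 0;.22 -.43 0 0 0 0;.27 -.52 0 0 0 0;.31 -.61 0 0 0 0;.35 -.7 0 0 0 0;.39 -.78 0 0 0 0;.43 -.86 0 0 0 0;.455 -.91 0 0 0 0;.47 -.937 0 0 0 0' && python3 - <<'E'
from h import *
im=manip.camera('scene');crop(im,330,120,460,260,6,'pics/s_h6c.png')
im=manip.camera('top');crop(im,350,100,450,190,7,'pics/t_h6c.png')
E
```

```text
time_s: 6.43
position: [556.8, -40.1, 143.9]
ee_rot: [[0.068, 0.998, -0.0], [0.998, -0.068, -0.0], [-0.0, -0.0, -1.0]]
force: [-0.2, 0.4, -0.5]
grip_width: 23.4
time_s: 7.43
position: [627.4, -180.8, 143.8]
ee_rot: [[0.069, 0.998, -0.0], [0.998, -0.069, -0.0], [-0.0, -0.0, -1.0]]
force: [-0.7, -0.0, 0.1]
grip_width: 23.1
```

View pics/s_h6c.png

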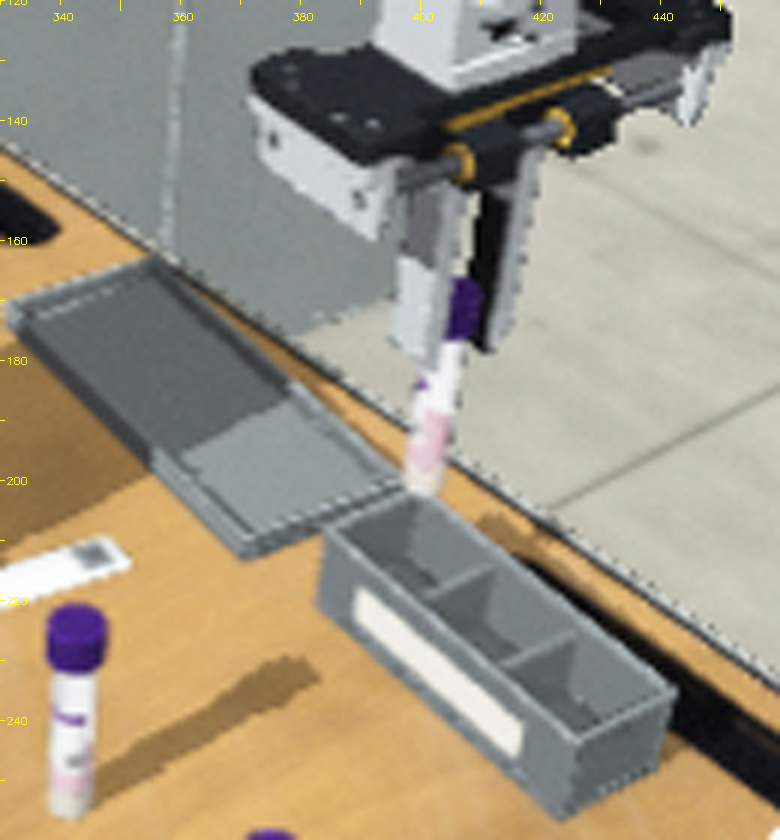

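View pics/t_h6c.png

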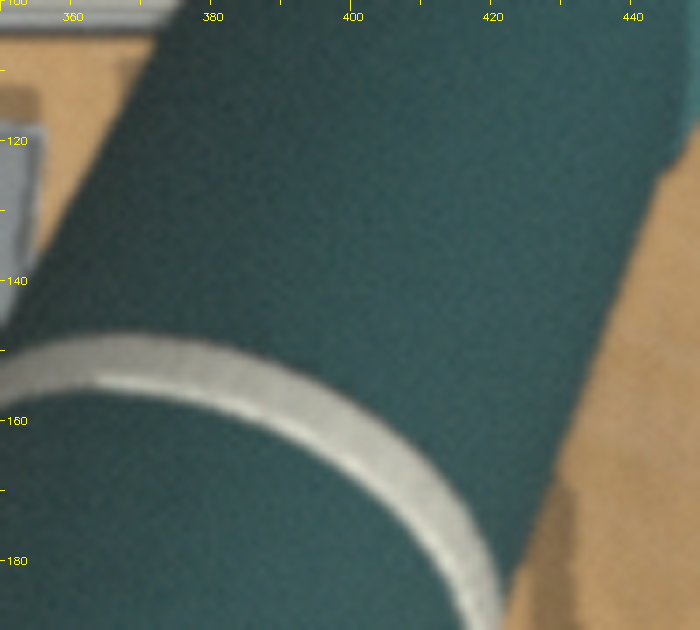

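```bash
python3 -m crank '0 0 0 0 0 0;0 0 0 0 0 0;0 0 0 0 0 0;0 0 0 0 0 0' && python3 - <<'E'
from h import *
im=manip.camera('scene');crop(im,370,130,450,260,6,'pics/s_h7c.png')
p=manip.sense()['position'];print(p);x,y=p[:2]
for z in(75,156,173):print(w2p('scene',[x,y,z]))
E
```

```text
time_s: 7.87
position: [627.1, -178.8, 144.0]
ee_rot: [[0.067, 0.998, 0.0], [0.998, -0.067, 0.0], [0.0, 0.0, -1.0]]
force: [0.3, -0.1, 0.3]
grip_width: 23.5
[ 627.12671138 -178.89067036  144.03775313]
[399.5 201.3]
[403.7 174.8]
[404.6 168.9]
```

View pics/s_h7c.png

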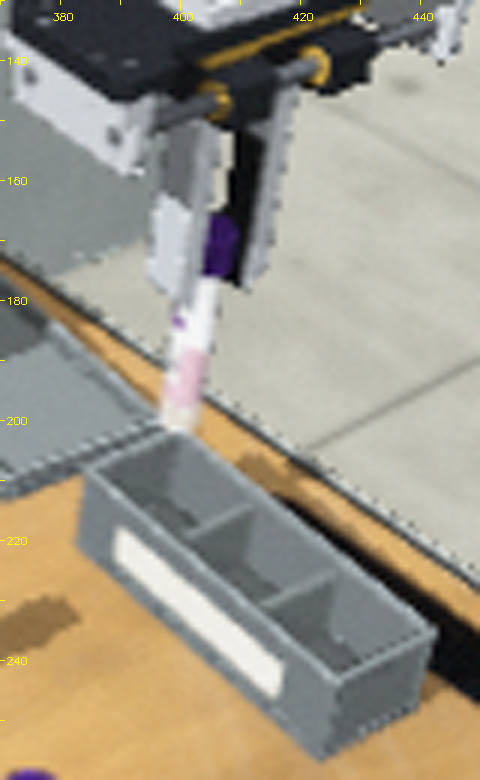

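```bash
python3 -m crank '0 0 -.03 0 0 0;0 0 -.08 0 0 0;0 0 -.13 0 0 0;0 0 -.18 0 0 0;0 0 -.23 0 0 0;0 0 -.28 0 0 0;0 0 -.33 0 0 0;0 0 -.38 0 0 0;0 0 -.42 0 0 0;0 0 -.45 0 0 0;0 0 -.465 0 0 0;0 0 -.465 0 0 0' && python3 - <<'E'
from h import *
im=manip.camera('scene');crop(im,370,130,450,260,6,'pics/s_h8c.png')
print(manip.sense()['position'],manip.sense()['force'])
E
```

```text
time_s: 8.92
position: [627.0, -179.3, 73.7]
ee_rot: [[0.068, 0.998, -0.001], [0.998, -0.068, 0.0], [-0.0, -0.001, -1.0]]
force: [0.2, -0.5, 0.6]
grip_width: 22.8
[ 627.12044563 -179.3934993    74.11985458] [-0.55798018  0.41993897 -0.31799697]
```

View pics/s_h8c.png

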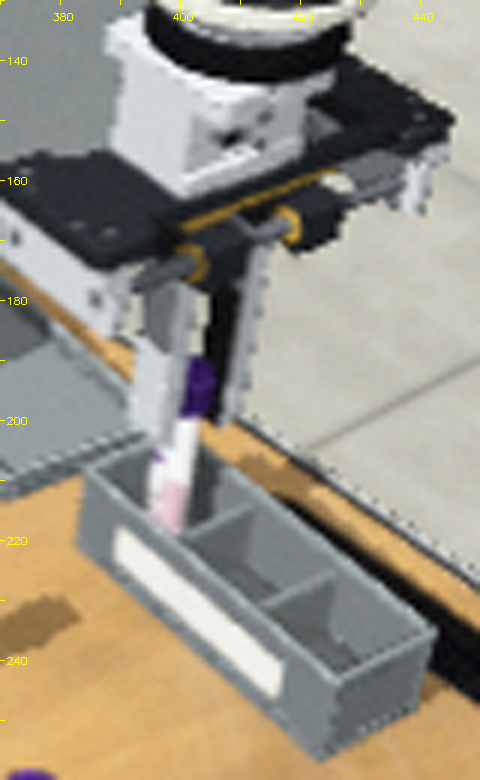

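```bash
python3 -m crank '0 0 0 0 0 0;0 0 0 0 0 0;0 0 0 0 0 0;0 0 0 0 0 0;0 0 0 0 0 0;0 0 0 0 0 0;0 0 .1 0 0 0;0 0 .3 0 0 0;0 0 .5 0 0 0;0 0 .7 0 0 0;0 0 .7 0 0 0' 0.7 && python3 - <<'E'
from h import *
im=manip.camera('scene');crop(im,370,130,450,260,6,'pics/s_h9c.png')
print(manip.sense()['position'],manip.sense()['force'])
E
```

```text
time_s: 9.88
position: [629.2, -180.4, 185.0]
ee_rot: [[0.068, 0.998, 0.007], [0.998, -0.068, -0.001], [-0.001, 0.007, -1.0]]
force: [0.3, -0.1, -0.1]
grip_width: 65.8
[ 628.43548723 -179.9344521   182.20904994] [-0.11750366 -0.09561725 -0.36352622]
```

View pics/s_h9c.png

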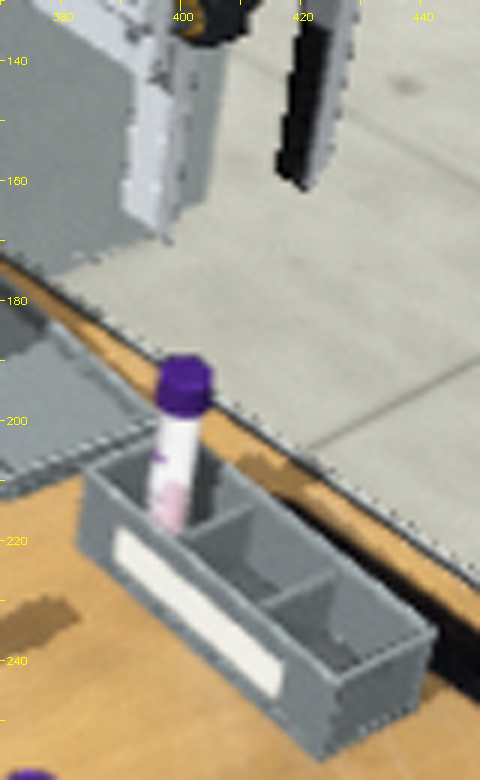

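```bash
python3 -m crank '-.15 0 0 0 0 0;-.4 0 0 0 0 0;-.65 0 0 0 0 0;-.85 0 0 0 0 0;-1 -.027 0 0 0 0;-1 -.027 0 0 0 0' 1 && python3 -m crank '-.245 0 0 0 0 0;-.245 0 -.1 0 0 0;-.245 0 -.3 0 0 0;-.245 0 -.3 0 0 0;-.245 0 -.3 0 0 0' && python3 - <<'E'
from h import *
im=manip.camera('scene');crop(im,290,130,420,270,6,'pics/s_i1.png')
p=manip.sense()['position'];print(p)
for z in (0,98):print(w2p('scene',[*p[:2],z]))
E
```

```text
time_s: 10.43
position: [473.1, -184.0, 178.6]
ee_rot: [[0.07, 0.998, -0.001], [0.998, -0.07, 0.001], [0.001, -0.002, -1.0]]
force: [0.9, -1.4, 0.6]
grip_width: 93.7
time_s: 10.85
position: [439.7, -183.3, 133.5]
ee_rot: [[0.068, 0.998, -0.003], [0.998, -0.068, -0.0], [-0.0, -0.003, -1.0]]
force: [-0.3, -0.1, 0.6]
grip_width: 94.0
[ 440.39302381 -183.56804412  134.40683875]
[341.  254.8]
[342.3 224.5]
```

View pics/s_i1.png

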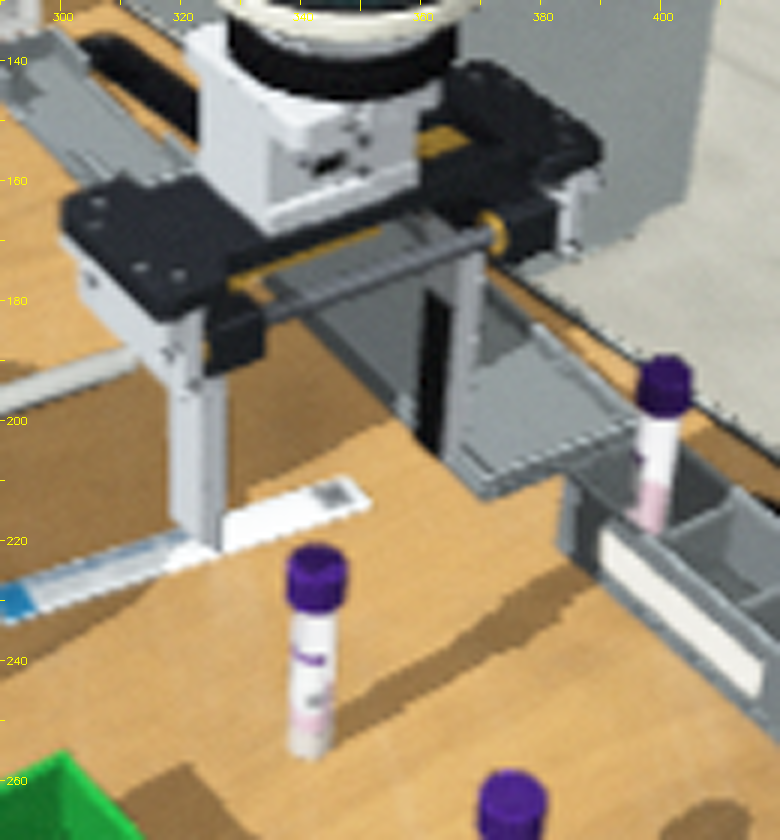

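```bash
python3 -m crank '0 0 -.07 0 0 0;0 0 -.14 0 0 0;0 0 -.22 0 0 0;0 0 -.3 0 0 0;0 0 -.37 0 0 0;0 0 -.434 0 0 0;0 0 -.434 0 0 0;0 0 -.434 0 0 0' && python3 -m crank '0 0 0 0 0 0;0 0 0 0 0 0;0 0 0 0 0 0;0 0 0 0 0 0;0 0 0 0 0 0;0 0 0 0 0 0;0 0 0 0 0 0;0 0 0 0 0 0;0 0 0 0 0 0;0 0 0 0 0 0;0 0 0 0 0 0;0 0 0 0 0 0' 0 10 && python3 -m crank '0 0 0 0 0 0;0 0 0 0 0 0' && python3 - <<'E'
from h import *
im=manip.camera('scene');crop(im,290,150,400,270,6,'pics/s_i2.png')
p=manip.sense()['position'];print(p)
E
```

```text
time_s: 11.57
position: [440.1, -183.5, 68.8]
ee_rot: [[0.068, 0.998, -0.001], [0.998, -0.068, -0.0], [-0.0, -0.001, -1.0]]
force: [1.0, 0.4, -0.3]
grip_width: 93.9
time_s: 12.57
position: [440.4, -183.4, 69.1]
ee_rot: [[0.068, 0.998, -0.0], [0.998, -0.068, -0.0], [-0.0, -0.0, -1.0]]
force: [-0.3, -0.7, 0.2]
grip_width: 23.2
time_s: 12.73
position: [440.4, -183.4, 69.1]
ee_rot: [[0.068, 0.998, -0.0], [0.998, -0.068, -0.0], [-0.0, -0.0, -1.0]]
force: [0.9, -0.5, 0.4]
grip_width: 23.0
[ 440.34436817 -183.42056293   69.07192612]
```

View pics/s_i2.png

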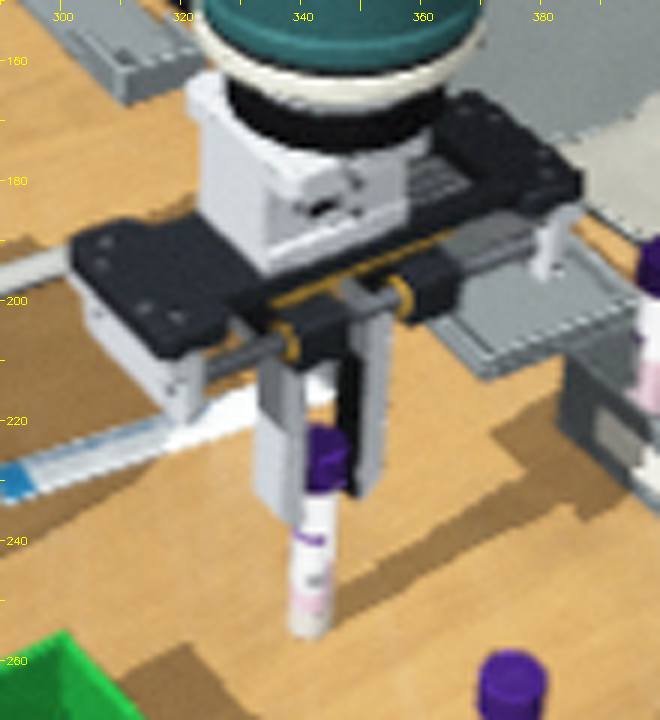

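```bash
python3 -m crank '0 0 .05 0 0 0;0 0 .12 0 0 0;0 0 .2 0 0 0;0 0 .3 0 0 0;0 0 .4 0 0 0;.02 -.03 .47 0 0 0;.05 -.08 .5 0 0 0;.1 -.13 .5 0 0 0;.17 -.18 .5 0 0 0;.25 -.23 .5 0 0 0;.35 -.27 .5 0 0 0;.45 -.304 .5 0 0 0' && python3 -m crank '.08 0 0 0 0 0;.16 0 0 0 0 0;.25 0 0 0 0 0;.34 0 0 0 0 0;.43 0 0 0 0 0;.52 0 0 0 0 0;.6 0 0 0 0 0;.67 0 0 0 0 0;.72 0 0 0 0 0;.755 0 0 0 0 0;.774 0 0 0 0 0;.774 0 0 0 0 0' && python3 -m crank '0 0 0 0 0 0;0 0 0 0 0 0' && python3 - <<'E'
from h import *
im=manip.camera('scene');crop(im,350,130,460,260,6,'pics/s_i3.png')
p=manip.sense()['position'];print(p)
for z in (75,173):print(w2p('scene',[*p[:2],z]))
E
```

```text
time_s: 13.78
position: [508.6, -230.1, 143.5]
ee_rot: [[0.068, 0.998, -0.001], [0.998, -0.068, -0.0], [-0.0, -0.001, -1.0]]
force: [-0.3, 0.3, 0.1]
grip_width: 23.1
time_s: 14.78
position: [624.1, -229.2, 143.7]
ee_rot: [[0.068, 0.998, -0.0], [0.998, -0.068, -0.0], [-0.0, -0.0, -1.0]]
force: [0.2, -0.4, -0.2]
grip_width: 23.5
time_s: 14.95
position: [623.6, -229.2, 144.1]
ee_rot: [[0.068, 0.998, -0.0], [0.998, -0.068, 0.0], [0.0, -0.0, -1.0]]
force: [-0.0, -0.0, -0.7]
grip_width: 23.4
[ 623.62719608 -229.12890166  144.22476133]
[413.2 212.4]
[419.3 179.5]
```

View pics/s_i3.png

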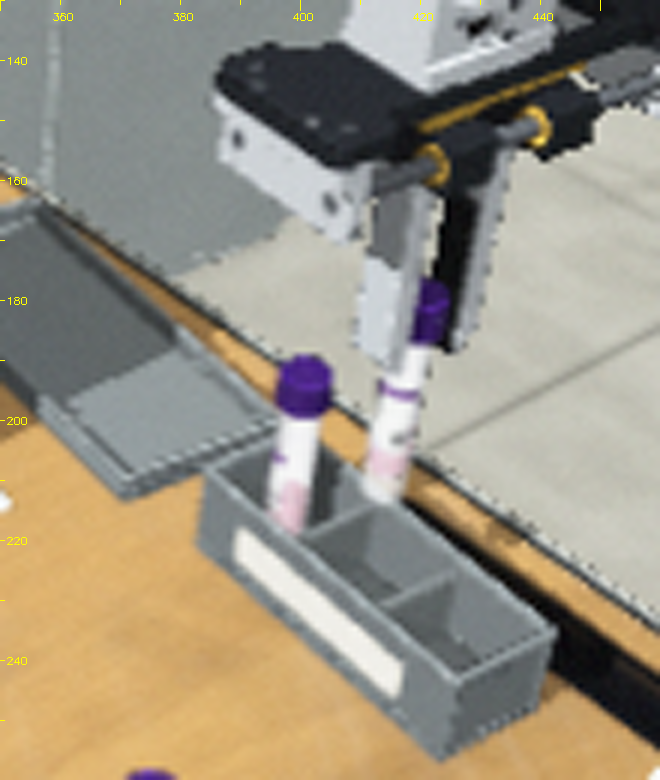

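```bash
python3 -m crank '0 0 -.03 0 0 0;0 0 -.08 0 0 0;0 0 -.13 0 0 0;0 0 -.18 0 0 0;0 0 -.23 0 0 0;0 0 -.28 0 0 0;0 0 -.33 0 0 0;0 0 -.38 0 0 0;0 0 -.42 0 0 0;0 0 -.45 0 0 0;0 0 -.466 0 0 0;0 0 -.466 0 0 0' && python3 - <<'E'
from h import *
im=manip.camera('scene');crop(im,350,130,460,260,6,'pics/s_i4.png')
E
python3 -m crank '0 0 0 0 0 0;0 0 0 0 0 0' 
```

```text
time_s: 16.0
position: [623.8, -229.0, 73.7]
ee_rot: [[0.068, 0.998, -0.001], [0.998, -0.068, 0.0], [0.0, -0.001, -1.0]]
force: [0.4, -0.5, -0.6]
grip_width: 23.4
time_s: 16.22
position: [624.2, -229.1, 74.6]
ee_rot: [[0.068, 0.998, 0.0], [0.998, -0.068, -0.0], [-0.0, 0.0, -1.0]]
force: [0.7, -0.1, -0.5]
grip_width: 23.2
```

View pics/s_i4.png

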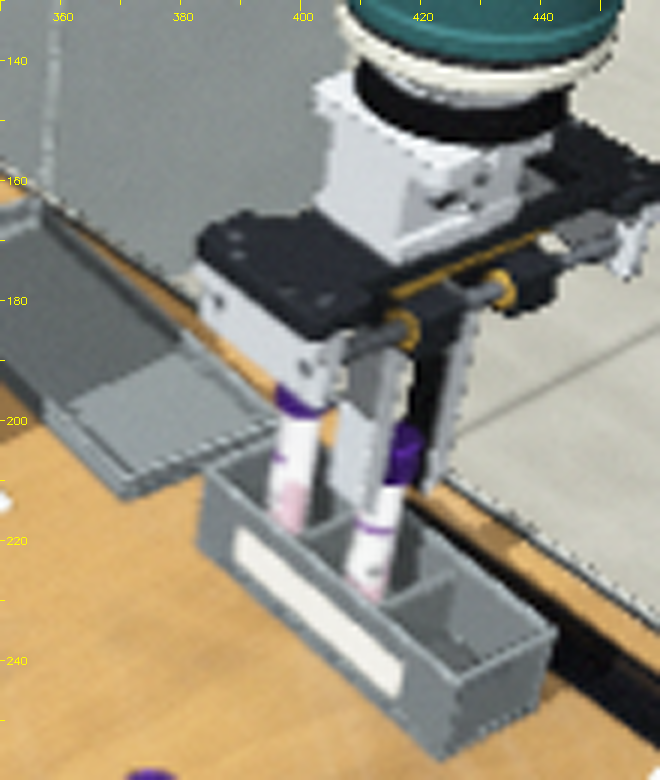

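```bash
python3 -m crank '0 0 0 0 0 0;0 0 0 0 0 0;0 0 0 0 0 0;0 0 0 0 0 0;0 0 0 0 0 0;0 0 0 0 0 0;0 0 .1 0 0 0;0 0 .3 0 0 0;0 0 .5 0 0 0;0 0 .7 0 0 0;0 0 .7 0 0 0;0 0 .7 0 0 0' 0.7 && python3 -m crank '-.15 0 0 0 0 0;-.4 -.1 0 0 0 0;-.65 -.2 0 0 0 0;-.85 -.3 0 0 0 0;-1 -.45 0 0 0 0;-1 -.56 0 0 0 0;-1 -.56 0 0 0 0' 1 && python3 -m crank '-.2 0 0 0 0 0;-.343 0 -.1 0 0 0;-.343 0 -.3 0 0 0;-.343 0 -.3 0 0 0;-.343 0 -.3 0 0 0' && python3 - <<'E'
from h import *
im=manip.camera('scene');crop(im,320,150,450,290,6,'pics/s_j1.png')
p=manip.sense()['position'];print(p)
for z in (0,98):print(w2p('scene',[*p[:2],z]))
E
```

```text
time_s: 17.22
position: [624.8, -229.4, 181.8]
ee_rot: [[0.068, 0.998, 0.003], [0.998, -0.068, -0.001], [-0.001, 0.003, -1.0]]
force: [-0.2, 0.5, -0.7]
grip_width: 65.9
time_s: 17.8
position: [472.0, -315.9, 179.4]
ee_rot: [[0.072, 0.997, -0.0], [0.997, -0.072, -0.001], [-0.001, -0.0, -1.0]]
force: [-0.3, -0.2, -0.2]
grip_width: 94.1
time_s: 18.22
position: [422.4, -312.1, 133.6]
ee_rot: [[0.067, 0.998, -0.003], [0.998, -0.067, 0.001], [0.001, -0.003, -1.0]]
force: [0.5, -0.0, 0.8]
grip_width: 93.7
[ 423.16943242 -312.66518779  134.63091856]
[371.2 293.6]
[374.9 262.7]
```

View pics/s_j1.png

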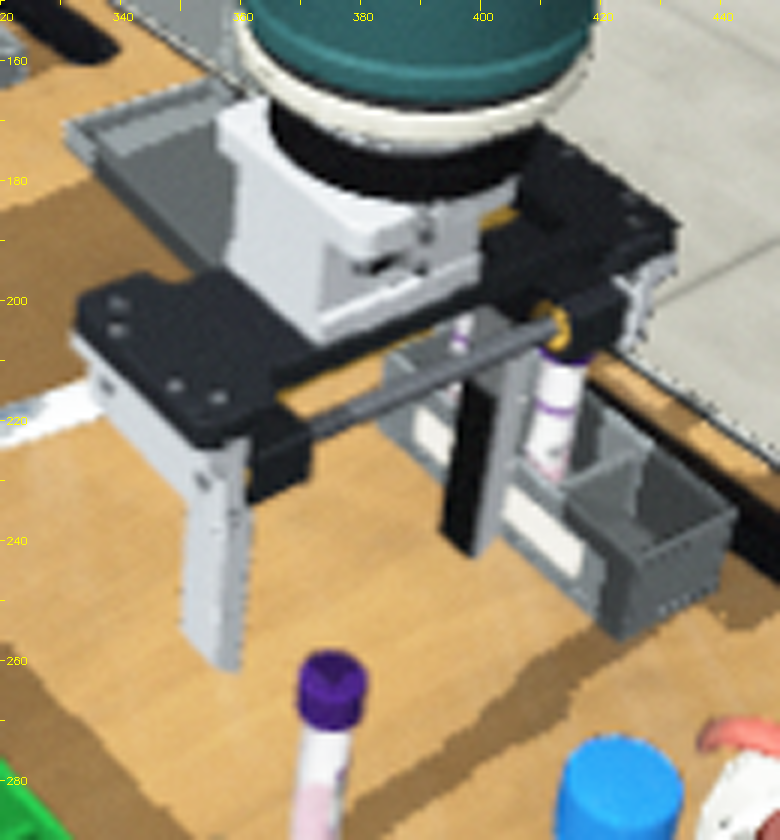

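```bash
python3 -m crank '0 0 -.07 0 0 0;0 0 -.14 0 0 0;0 0 -.22 0 0 0;0 0 -.3 0 0 0;0 0 -.37 0 0 0;0 0 -.434 0 0 0;0 0 -.434 0 0 0;0 0 -.434 0 0 0' && python3 -m crank '0 0 0 0 0 0;0 0 0 0 0 0;0 0 0 0 0 0;0 0 0 0 0 0;0 0 0 0 0 0;0 0 0 0 0 0;0 0 0 0 0 0;0 0 0 0 0 0;0 0 0 0 0 0;0 0 0 0 0 0;0 0 0 0 0 0;0 0 0 0 0 0' 0 10 && python3 -m crank '0 0 0 0 0 0;0 0 0 0 0 0' && python3 - <<'E'
from h import *
im=manip.camera('scene');crop(im,320,180,430,300,6,'pics/s_j2.png')
p=manip.sense()['position'];print(p)
E
```

```text
time_s: 18.93
position: [422.2, -313.1, 68.6]
ee_rot: [[0.068, 0.998, -0.001], [0.998, -0.068, 0.0], [0.0, -0.001, -1.0]]
force: [0.0, 0.6, 0.1]
grip_width: 93.7
time_s: 19.93
position: [422.5, -313.0, 69.1]
ee_rot: [[0.068, 0.998, -0.0], [0.998, -0.068, -0.0], [-0.0, -0.0, -1.0]]
force: [0.0, -0.3, -0.4]
grip_width: 23.2
time_s: 20.1
position: [422.5, -313.0, 69.1]
ee_rot: [[0.068, 0.998, -0.0], [0.998, -0.068, -0.0], [-0.0, -0.0, -1.0]]
force: [-0.2, 0.8, 0.6]
grip_width: 23.0
[ 422.50687012 -312.997024     69.06405962]
```

View pics/s_j2.png

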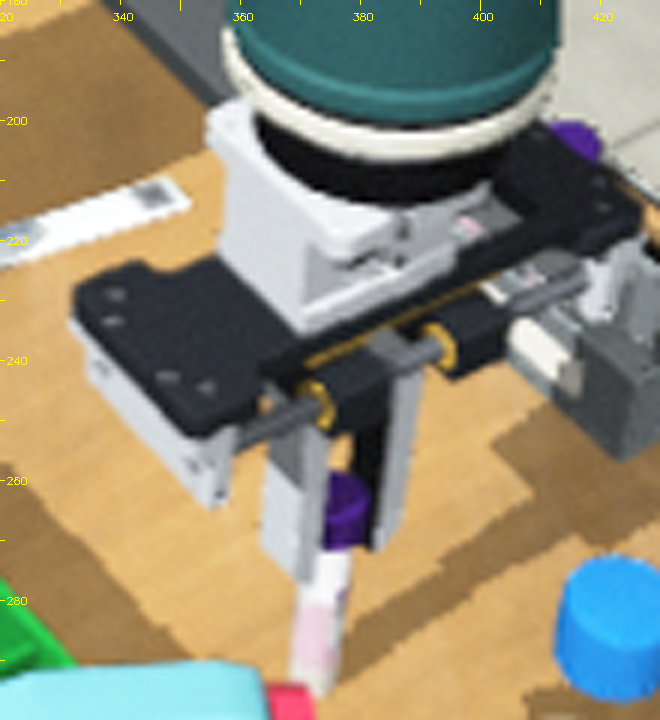

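```bash
python3 -m crank '0 0 .05 0 0 0;0 0 .12 0 0 0;0 0 .2 0 0 0;0 0 .3 0 0 0;0 0 .4 0 0 0;.02 .03 .47 0 0 0;.05 .07 .5 0 0 0;.1 .11 .5 0 0 0;.17 .15 .5 0 0 0;.25 .18 .5 0 0 0;.34 .21 .5 0 0 0;.43 .227 .5 0 0 0' && python3 -m crank '.09 0 0 0 0 0;.18 0 0 0 0 0;.27 0 0 0 0 0;.37 0 0 0 0 0;.47 0 0 0 0 0;.57 0 0 0 0 0;.67 0 0 0 0 0;.75 0 0 0 0 0;.82 0 0 0 0 0;.865 0 0 0 0 0;.89 0 0 0 0 0;.89 0 0 0 0 0' && python3 -m crank '0 0 0 0 0 0;0 0 0 0 0 0' && python3 - <<'E'
from h import *
im=manip.camera('scene');crop(im,360,130,480,260,6,'pics/s_j3.png')
p=manip.sense()['position'];print(p)
for z in (75,173):print(w2p('scene',[*p[:2],z]))
E
```

```text
time_s: 21.15
position: [488.6, -277.8, 143.4]
ee_rot: [[0.067, 0.998, -0.001], [0.998, -0.067, 0.0], [0.0, -0.001, -1.0]]
force: [-0.3, -0.2, 0.1]
grip_width: 23.5
time_s: 22.15
position: [621.1, -278.5, 143.3]
ee_rot: [[0.067, 0.998, -0.001], [0.998, -0.067, 0.0], [-0.0, -0.001, -1.0]]
force: [-0.5, -0.0, -0.3]
grip_width: 23.2
time_s: 22.32
position: [620.1, -279.1, 144.0]
ee_rot: [[0.068, 0.998, -0.0], [0.998, -0.068, 0.0], [0.0, -0.0, -1.0]]
force: [0.2, 0.8, 0.5]
grip_width: 23.2
[ 620.1013116 -279.0852229  144.1536293]
[427.8 224.2]
[435.1 190.8]
```

View pics/s_j3.png

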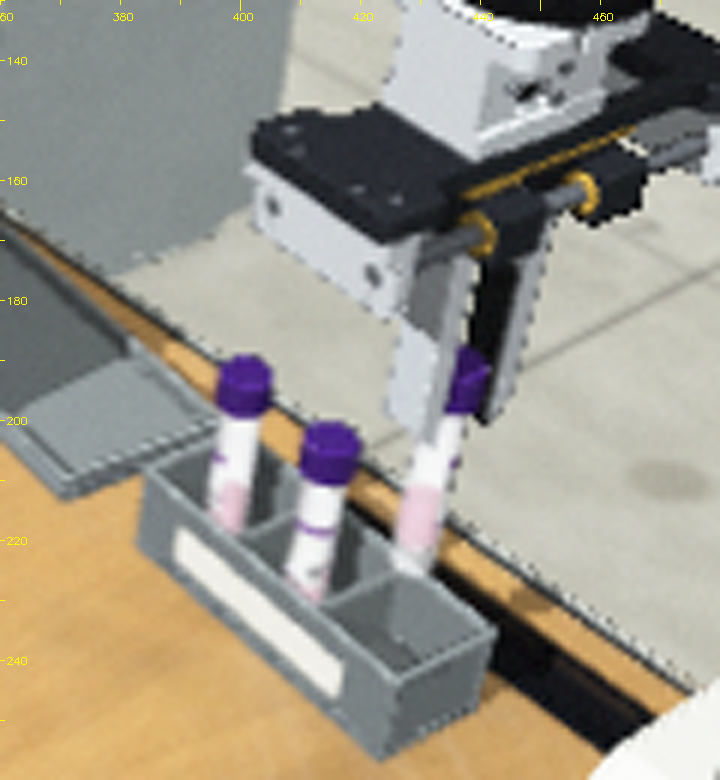

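```bash
python3 -m crank '0 0 -.03 0 0 0;0 0 -.08 0 0 0;0 0 -.13 0 0 0;0 0 -.18 0 0 0;0 0 -.23 0 0 0;0 0 -.28 0 0 0;0 0 -.33 0 0 0;0 0 -.38 0 0 0;0 0 -.42 0 0 0;0 0 -.45 0 0 0;0 0 -.466 0 0 0;0 0 -.466 0 0 0' && python3 - <<'E'
from h import *
im=manip.camera('scene');crop(im,360,130,480,260,6,'pics/s_j4.png')
E
python3 -m crank '0 0 0 0 0 0;0 0 0 0 0 0' 
```

```text
time_s: 23.37
position: [620.3, -278.9, 73.7]
ee_rot: [[0.068, 0.998, -0.001], [0.998, -0.068, 0.0], [0.0, -0.001, -1.0]]
force: [-1.6, -0.6, -0.2]
grip_width: 23.2
time_s: 23.58
position: [620.7, -279.0, 74.6]
ee_rot: [[0.068, 0.998, 0.001], [0.998, -0.068, -0.0], [-0.0, 0.001, -1.0]]
force: [0.2, -0.1, -0.1]
grip_width: 23.4
```

View pics/s_j4.png

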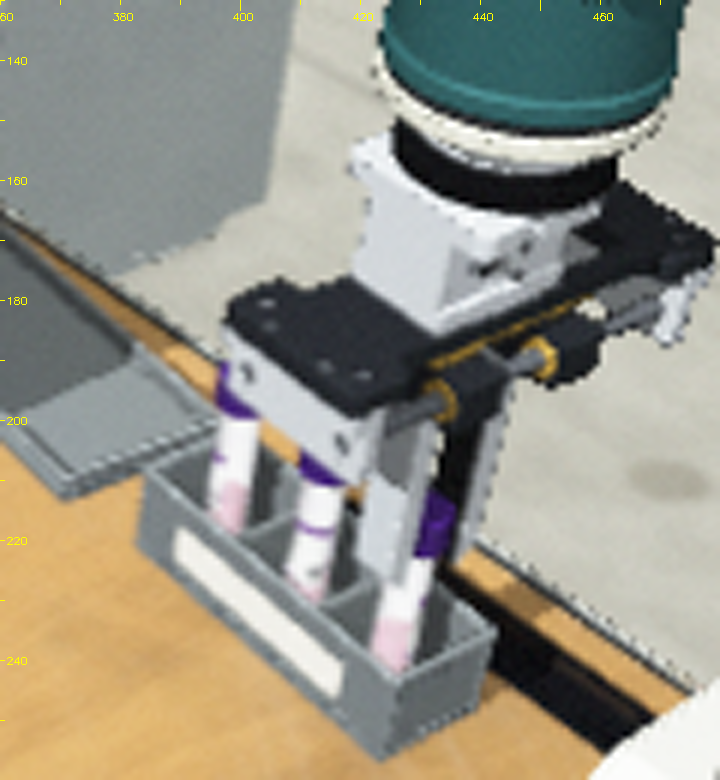

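```bash
python3 -m crank '0 0 0 0 0 0;0 0 0 0 0 0;0 0 0 0 0 0;0 0 0 0 0 0;0 0 0 0 0 0;0 0 0 0 0 0;0 0 .1 0 0 0;0 0 .3 0 0 0;0 0 .5 0 0 0;0 0 .8 0 0 0;0 0 .8 0 0 0;0 0 .8 0 0 0' 0.7 && python3 -m crank '-.15 0 0 0 0 0;-.4 .1 0 0 0 0;-.65 .3 0 0 0 .1;-.85 .5 0 0 0 .2;-1 .7 0 0 0 .3;-1 .9 0 0 0 .469;-1 1 0 0 0 .469;-1 1 0 0 0 .469;-1 1 0 0 0 .469;-1 1 0 0 0 .469;-1 1 0 0 0 .469;-1 1 0 0 0 .469' && python3 - <<'E'
from h import *
im=manip.camera('scene');crop(im,360,150,470,260,6,'pics/s_j5.png')
im=manip.camera('top');cv2.imwrite('pics/t_j5.png',im)
s=manip.sense();print(s['position'],s['joint_pos'])
E
```

```text
time_s: 24.58
position: [621.6, -279.8, 198.3]
ee_rot: [[0.068, 0.998, 0.005], [0.998, -0.068, -0.002], [-0.001, 0.005, -1.0]]
force: [-0.3, 0.6, -1.4]
grip_width: 65.6
time_s: 25.58
position: [470.2, -128.9, 194.1]
ee_rot: [[-0.928, 0.373, -0.0], [0.373, 0.928, -0.0], [0.0, -0.0, -1.0]]
force: [0.0, 0.5, -0.2]
grip_width: 65.9
[ 470.19985446 -129.01116618  194.09876643] [-0.1810081   0.19316961  0.43514069  1.97130936 -0.09641011  0.9972583
  1.48439112]
```

View pics/s_j5.png

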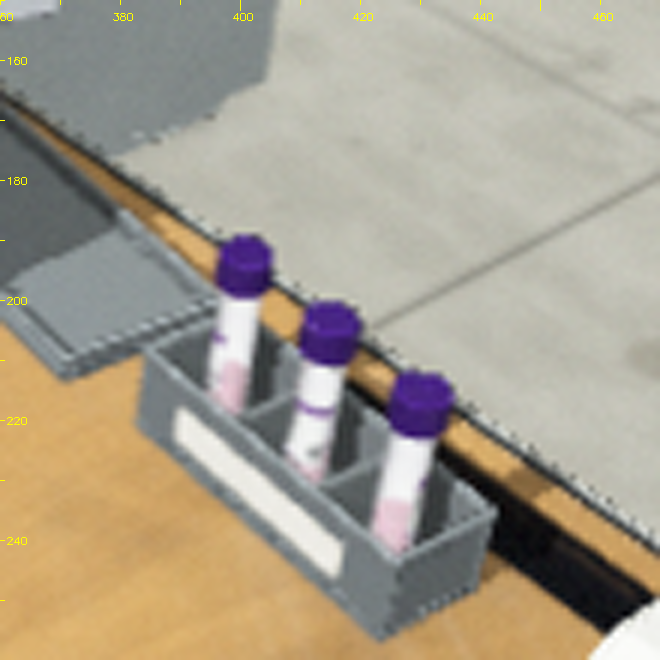

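View pics/t_j5.png

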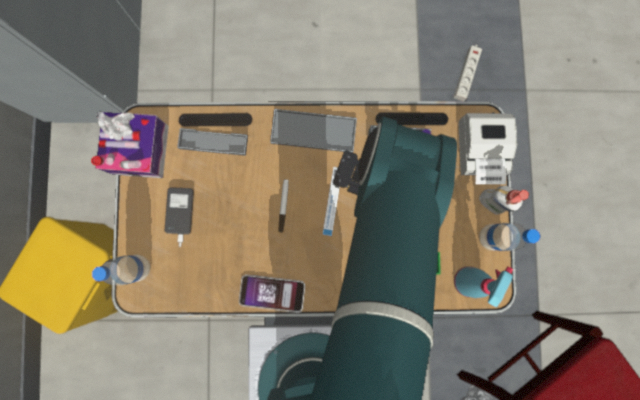

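```bash
python3 -m crank '-.021 .15 0 0 0 .03;-.021 .35 -.1 0 0 .069;-.021 .477 -.3 0 0 .069;-.021 .477 -.6 0 0 .069;-.021 .477 -.85 0 0 .069;-.021 .477 -.893 0 0 .069;-.021 .477 -.893 0 0 .069;-.021 .477 -.893 0 0 .069' 0.6 && python3 - <<'E'
from h import *
im=manip.camera('scene');crop(im,270,140,390,250,6,'pics/s_k1.png')
p=manip.sense()['position'];R=manip.sense()['ee_rot'];print(p,R)
print(w2p('scene',[*p[:2],4]),w2p('scene',p))
for s in(-1,1):print(w2p('scene',p+s*R[:,1]*34))
E
```

```text
time_s: 26.35
position: [467.9, -57.8, 61.5]
ee_rot: [[-0.985, 0.174, 0.0], [0.174, 0.985, -0.0], [-0.0, -0.0, -1.0]]
force: [-0.4, 0.1, 0.4]
grip_width: 56.6
[468.47729106 -57.793901    62.17577412] [[-9.84881006e-01  1.73219192e-01  2.12504606e-03]
 [ 1.73219312e-01  9.84883269e-01 -1.28827646e-04]
 [-2.11523773e-03  2.41219116e-04 -9.99997734e-01]]
[320.2 220.8] [320.2 203.7]
[326.  211.5]
[314.5 196.3]
```

View pics/s_k1.png

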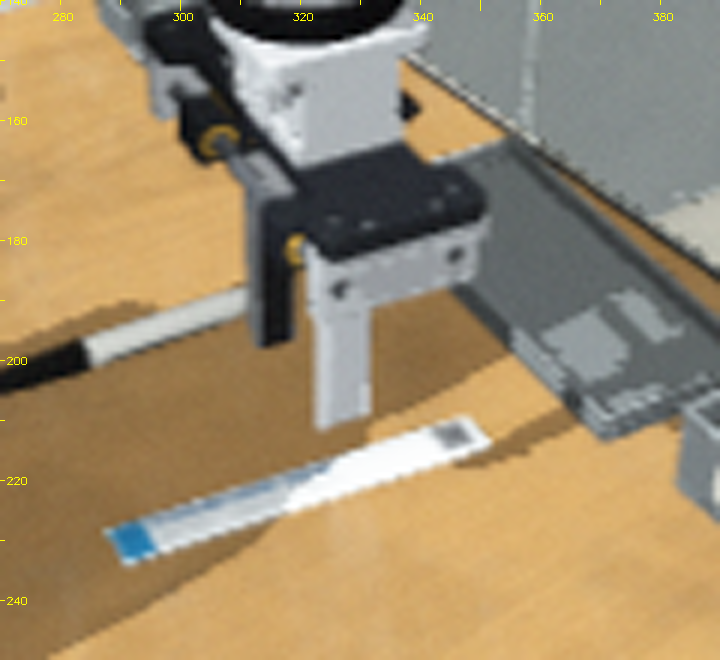

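```bash
python3 -m crank '0 0 -.08 0 0 0;0 0 -.16 0 0 0;0 0 -.24 0 0 0;0 0 -.31 0 0 0;0 0 -.36 0 0 0;0 0 -.39 0 0 0;0 0 -.39 0 0 0;0 0 -.39 0 0 0;0 0 -.39 0 0 0' && python3 - <<'E'
from h import *
im=manip.camera('scene');crop(im,270,140,390,250,6,'pics/s_k2.png')
p=manip.sense()['position'];print(p,manip.sense()['force'])
E
```

```text
time_s: 27.15
position: [467.8, -57.5, 2.3]
ee_rot: [[-0.985, 0.171, 0.001], [0.171, 0.985, -0.0], [-0.001, 0.0, -1.0]]
force: [-0.6, 0.7, 0.9]
grip_width: 56.5
[467.72036594 -57.41953876   2.25030011] [1.01540751 0.91063402 0.70767842]
```

View pics/s_k2.png

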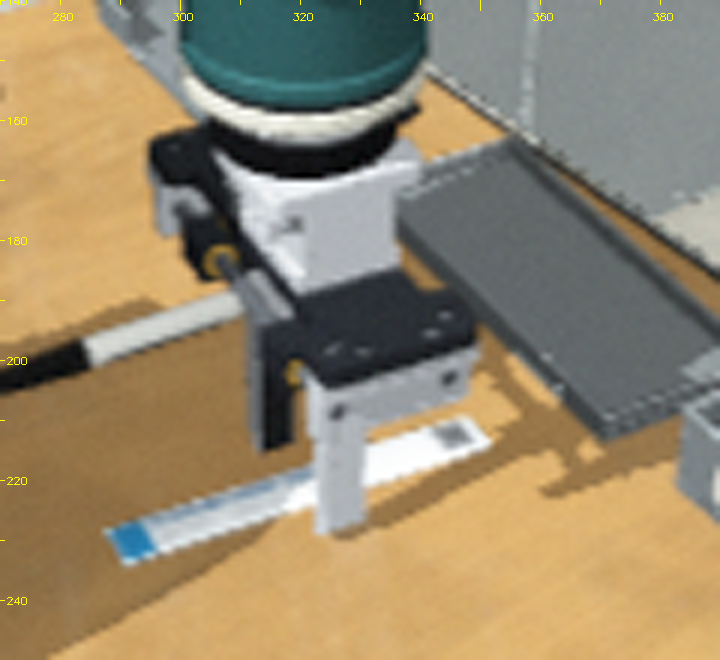

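```bash
python3 -m crank '0 0 -.007 0 0 0;0 0 -.007 0 0 0;0 0 -.007 0 0 0' && python3 -m crank '0 0 0 0 0 0;0 0 0 0 0 0;0 0 0 0 0 0;0 0 0 0 0 0;0 0 0 0 0 0;0 0 0 0 0 0;0 0 0 0 0 0;0 0 0 0 0 0;0 0 0 0 0 0;0 0 0 0 0 0' 0 15 && python3 -m crank '0 0 .02 0 0 0;0 0 .05 0 0 0;0 0 .1 0 0 0;0 0 .15 0 0 0;0 0 .2 0 0 0;0 0 .26 0 0 0;0 0 .32 0 0 0;0 0 .32 0 0 0' && python3 - <<'E'
from h import *
im=manip.camera('scene');crop(im,270,140,390,250,6,'pics/s_k3.png')
p=manip.sense()['position'];print(p,manip.sense()['force'])
E
```

```text
time_s: 27.45
position: [467.4, -57.4, 0.8]
ee_rot: [[-0.985, 0.171, 0.0], [0.171, 0.985, -0.0], [-0.0, -0.0, -1.0]]
force: [0.1, -0.4, -0.1]
grip_width: 56.4
time_s: 28.28
position: [467.3, -57.4, 0.7]
ee_rot: [[-0.985, 0.171, -0.0], [0.171, 0.985, -0.0], [-0.0, -0.0, -1.0]]
force: [-0.5, 0.1, 0.0]
grip_width: 23.5
time_s: 28.95
position: [468.3, -57.4, 50.6]
ee_rot: [[-0.985, 0.171, 0.002], [0.171, 0.985, 0.0], [-0.002, 0.0, -1.0]]
force: [1.0, -0.6, 0.0]
grip_width: 23.3
[468.00586147 -57.31065268  49.73007427] [-0.98804254  1.02802601 -0.20172565]
```

View pics/s_k3.png

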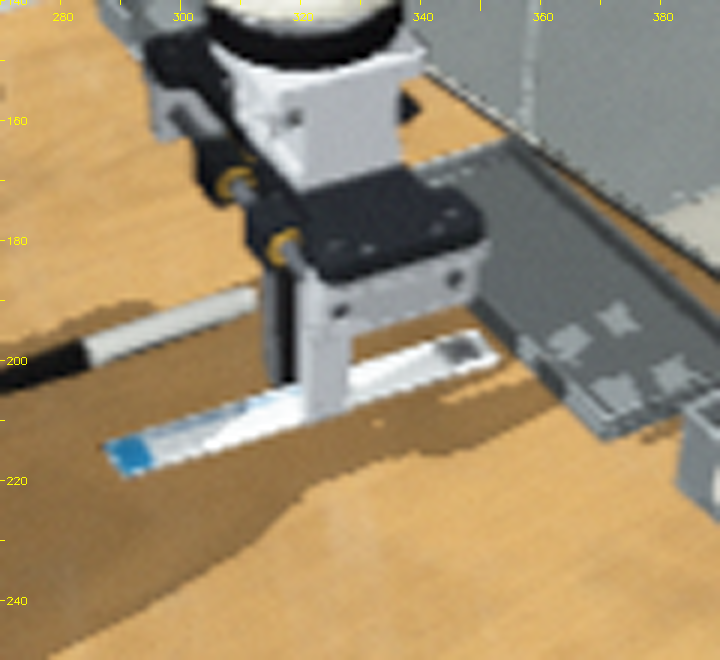

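```bash
python3 - <<'E'
from h import *
s=manip.sense();p=s['position'];R=s['ee_rot']
for d in(-89,0,89):print(w2p('scene',p+R[:,0]*d+[0,0,1]))
E
python3 -m crank '0 0 .05 0 0 -.03;0 0 .1 0 0 -.065;0 0 .15 0 0 -.1;0 0 .2 0 0 -.135;.02 .02 .25 0 0 -.17;.04 .04 .3 0 0 -.205;.06 .06 .35 0 0 -.24;.1 .1 .4 0 0 -.275;.15 .15 .4 0 0 -.31;.2 .2 .4 0 0 -.345;.25 .25 .4 0 0 -.38;.3 .28 .4 0 0 -.415' && python3 -m crank '.07 .03 0 0 0 -.03;.14 .03 0 0 0 -.065;.22 .03 0 0 0 -.065;.3 .03 0 0 0 -.065;.38 .03 0 0 0 -.065;.46 .03 0 0 0 -.065;.54 .03 0 0 0 -.065;.62 .03 0 0 0 -.065;.7 .03 0 0 0 -.065;.77 .03 0 0 0 -.065;.83 .03 0 0 0 -.065;.87 .03 0 0 0 -.065' && python3 - <<'E'
from h import *
im=manip.camera('scene');crop(im,290,110,420,240,6,'pics/s_k4.png')
s=manip.sense();p=s['position'];R=s['ee_rot'];print(p)
for d in(-89,0,89):print(w2p('scene',p+R[:,0]*d+[0,0,1]))
E
```

```text
[350.3 197.8]
[319.9 207.1]
[287.6 217.1]
time_s: 30.0
position: [512.5, -14.5, 108.4]
ee_rot: [[-0.09, 0.996, -0.0], [0.996, 0.09, 0.0], [0.0, -0.0, -1.0]]
force: [-0.3, 0.0, -0.1]
grip_width: 23.4
time_s: 31.0
position: [643.4, -10.9, 108.2]
ee_rot: [[0.109, 0.994, -0.001], [0.994, -0.109, -0.0], [-0.0, -0.001, -1.0]]
force: [0.0, -0.6, -0.0]
grip_width: 23.4
[644.00939804 -10.84183102 108.2882361 ]
[381.4 174.4]
[362.2 158.3]
[345.  143.8]
```

View pics/s_k4.png

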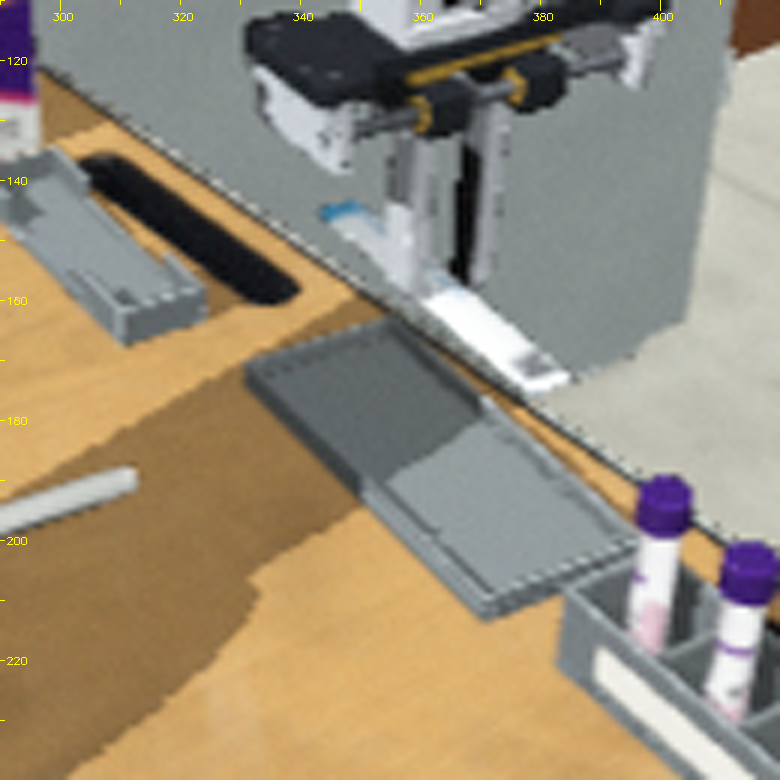

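```bash
python3 -m crank '.02 0 -.04 0 0 0;.042 0 -.1 0 0 0;.042 0 -.17 0 0 0;.042 0 -.24 0 0 0;.042 0 -.31 0 0 0;.042 0 -.38 0 0 0;.042 0 -.44 0 0 0;.042 0 -.5 0 0 0;.042 0 -.54 0 0 0;.042 0 -.57 0 0 0;.042 0 -.57 0 0 0;.042 0 -.57 0 0 0' && python3 - <<'E'
from h import *
im=manip.camera('scene');crop(im,310,130,420,240,7,'pics/s_k5.png')
s=manip.sense();p=s['position'];print(p)
E
```

```text
time_s: 32.05
position: [649.3, -11.0, 23.3]
ee_rot: [[0.109, 0.994, 0.0], [0.994, -0.109, -0.0], [-0.0, 0.0, -1.0]]
force: [-0.1, 0.4, -0.3]
grip_width: 23.5
[649.44343635 -10.95596276  23.55381219]
```

View pics/s_k5.png

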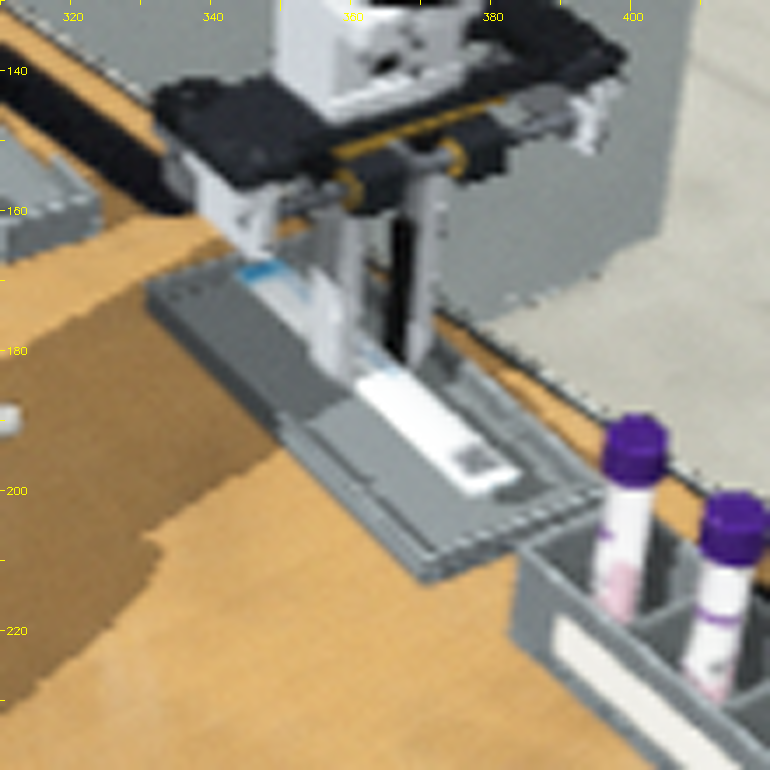

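```bash
python3 -m crank '0 0 -.03 0 0 0;0 0 -.06 0 0 0;0 0 -.09 0 0 0;0 0 -.11 0 0 0;0 0 -.12 0 0 0;0 0 -.12 0 0 0;0 0 -.12 0 0 0;0 0 -.12 0 0 0' && python3 - <<'E'
from h import *
im=manip.camera('scene');crop(im,310,130,420,240,7,'pics/s_k6.png')
s=manip.sense();print(s['position'],s['force'])
E
```

```text
time_s: 32.77
position: [649.2, -10.9, 5.2]
ee_rot: [[0.109, 0.994, 0.0], [0.994, -0.109, -0.0], [-0.0, 0.0, -1.0]]
force: [0.5, -0.5, 0.5]
grip_width: 23.5
[649.25707539 -10.94379712   5.2922041 ] [ 0.10352455  0.27837539 -0.14638433]
```

View pics/s_k6.png

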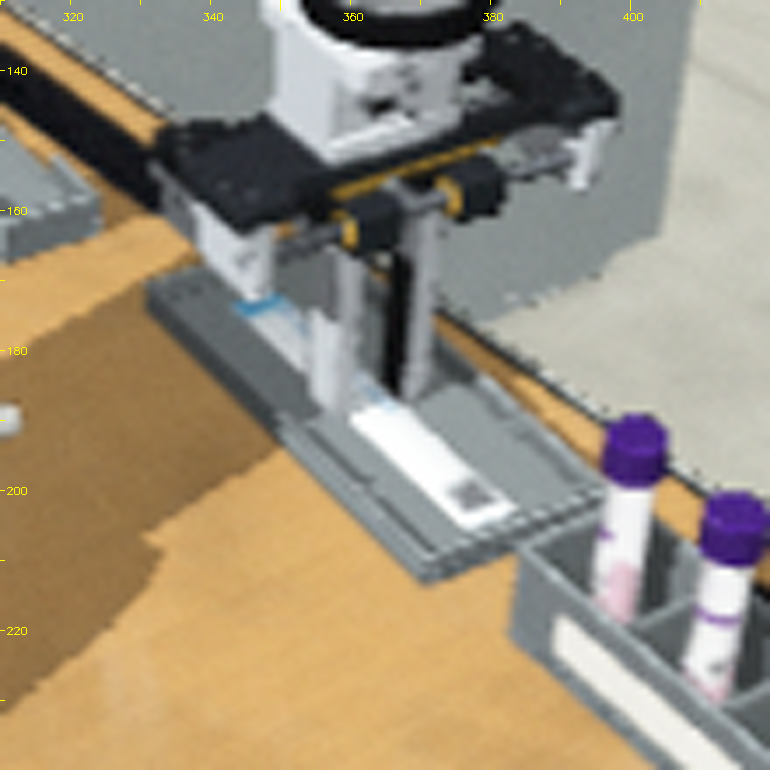

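```bash
python3 -m crank '0 0 0 0 0 0;0 0 0 0 0 0;0 0 0 0 0 0;0 0 0 0 0 0;0 0 .05 0 0 0;0 0 .15 0 0 0;0 0 .3 0 0 0;0 0 .5 0 0 0;0 0 .7 0 0 0;0 0 .8 0 0 0;0 0 .8 0 0 0' 0.42 && python3 -m crank '-.1 .05 0 0 0 .04;-.25 .1 0 0 0 .08;-.4 .2 0 0 0 .12;-.6 .3 0 0 0 .16;-.8 .4 0 0 0 .2;-1 .5 0 0 0 .24;-1 .53 0 0 0 .28;-1 .53 0 0 0 .32;-1 .53 0 0 0 .36;-1 .53 0 0 0 .4;-1 .53 0 0 0 .43;-1 .53 0 0 0 .46' .5 && python3 - <<'E'
from h import *
im=manip.camera('scene');crop(im,310,130,440,250,6,'pics/s_k7.png')
s=manip.sense();p=s['position'];print(p,np.degrees(np.arctan2(s['ee_rot'][1,1],s['ee_rot'][0,1])))
E
```

```text
time_s: 33.73
position: [651.1, -11.3, 130.4]
ee_rot: [[0.109, 0.994, 0.006], [0.994, -0.109, 0.001], [0.001, 0.006, -1.0]]
force: [-0.3, 0.5, 0.4]
grip_width: 39.5
time_s: 34.73
position: [499.0, 68.4, 125.6]
ee_rot: [[-0.974, 0.228, 0.0], [0.228, 0.974, -0.0], [-0.0, 0.0, -1.0]]
force: [0.3, -0.2, 0.3]
grip_width: 47.1
[499.06309316  68.39273695 125.58660773] 77.23244209944575
```

View pics/s_k7.png

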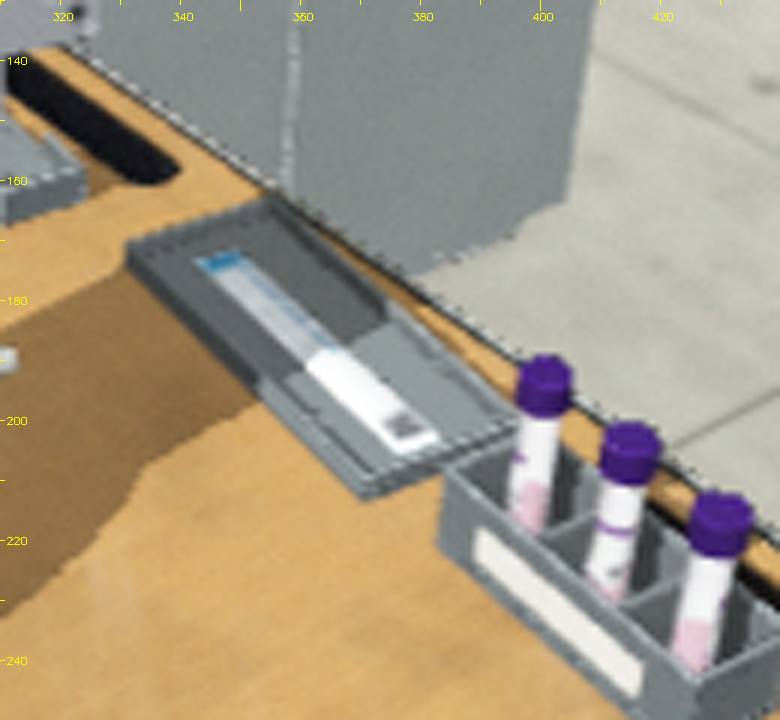

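```bash
python3 -m crank '-.15 0 0 0 0 .039;-.291 0 -.1 0 0 .039;-.291 0 -.25 0 0 .039;-.291 0 -.4 0 0 .039;-.291 0 -.437 0 0 .039;-.291 0 -.437 0 0 .039;-.291 0 -.437 0 0 .039;-.291 0 -.437 0 0 .039' && python3 - <<'E'
from h import *
im=manip.camera('scene');crop(im,240,110,370,230,6,'pics/s_l1.png')
s=manip.sense();p=s['position'];R=s['ee_rot'];print(p,np.degrees(np.arctan2(R[1,1],R[0,1])))
for d in(-67,0,67):print(w2p('scene',np.r_[p[:2],8]+R[:,0]*d))
E
```

```text
time_s: 35.45
position: [456.2, 68.6, 60.7]
ee_rot: [[-0.994, 0.113, 0.001], [0.113, 0.994, 0.0], [-0.001, 0.0, -1.0]]
force: [0.4, 0.7, -0.8]
grip_width: 47.2
[456.2347776   68.72439745  60.67147501] 83.53896756304175
[311.6 190.2]
[290.6 197.2]
[268.7 204.5]
```

View pics/s_l1.png

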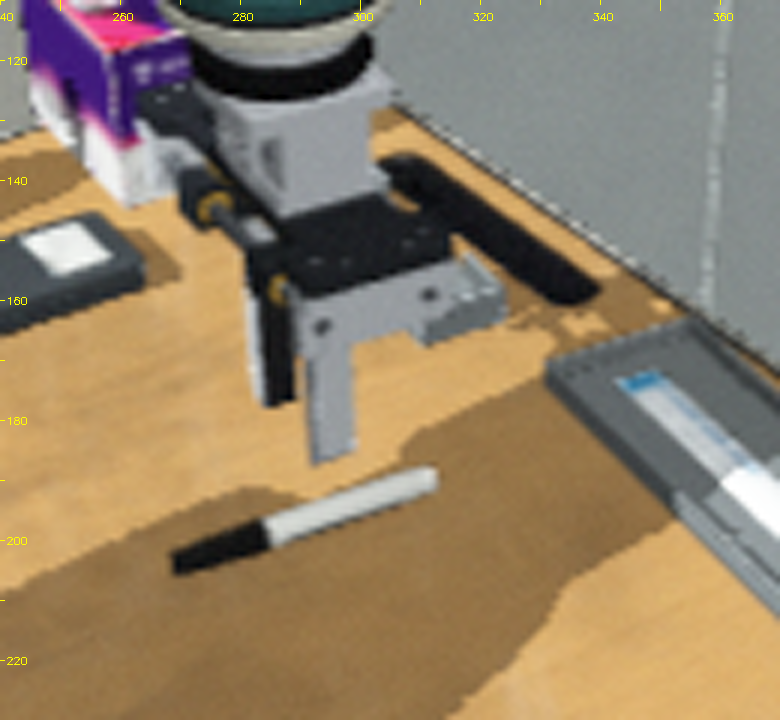

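```bash
python3 -m crank '0 0 -.06 0 0 0;0 0 -.12 0 0 0;0 0 -.19 0 0 0;0 0 -.26 0 0 0;0 0 -.32 0 0 0;0 0 -.36 0 0 0;0 0 -.36 0 0 0;0 0 -.36 0 0 0;0 0 -.36 0 0 0' && python3 -m crank '0 0 0 0 0 0;0 0 0 0 0 0;0 0 0 0 0 0;0 0 0 0 0 0;0 0 0 0 0 0;0 0 0 0 0 0;0 0 0 0 0 0;0 0 0 0 0 0;0 0 0 0 0 0;0 0 0 0 0 0' 0 15 && python3 - <<'E'
from h import *
im=manip.camera('scene');crop(im,240,110,370,230,6,'pics/s_l2.png')
E
```

```text
time_s: 36.25
position: [455.7, 68.6, 5.8]
ee_rot: [[-0.994, 0.112, 0.0], [0.112, 0.994, -0.0], [-0.0, -0.0, -1.0]]
force: [-0.5, -0.4, -0.3]
grip_width: 46.9
time_s: 37.08
position: [455.6, 68.7, 5.7]
ee_rot: [[-0.994, 0.112, 0.0], [0.112, 0.994, 0.0], [-0.0, 0.0, -1.0]]
force: [-1.1, 1.4, 4.7]
grip_width: 15.2
```

View pics/s_l2.png

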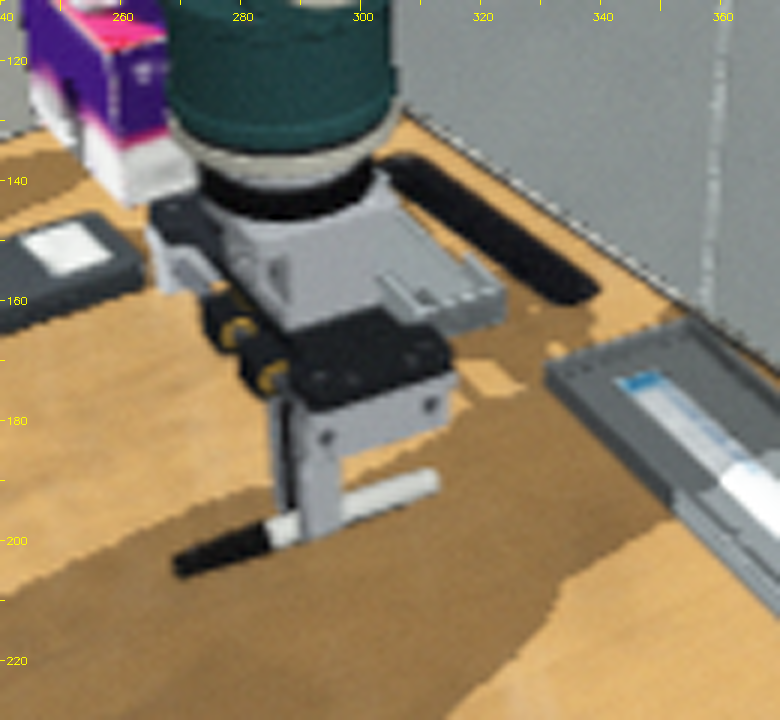

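```bash
python3 -m crank '0 0 .02 0 0 0;0 0 .05 0 0 0;0 0 .1 0 0 0;0 0 .15 0 0 0;0 0 .2 0 0 0;0 0 .26 0 0 0;0 0 .32 0 0 0;0 0 .32 0 0 0' && python3 - <<'E'
from h import *
im=manip.camera('scene');crop(im,240,110,370,230,6,'pics/s_l3.png')
s=manip.sense();p=s['position'];R=s['ee_rot'];print(p,np.degrees(np.arctan2(R[1,1],R[0,1])))
for d in(-67,0,67):print(w2p('scene',p+R[:,0]*d+[0,0,2]))
E
```

```text
time_s: 37.8
position: [456.4, 68.8, 55.5]
ee_rot: [[-0.994, 0.112, 0.002], [0.112, 0.994, 0.001], [-0.002, 0.001, -1.0]]
force: [0.6, -1.1, 0.4]
grip_width: 15.1
[456.13016415  68.85262611  54.66914865] 83.58072760503903
[311.3 176.4]
[289.7 183.3]
[267.1 190.5]
```

View pics/s_l3.png

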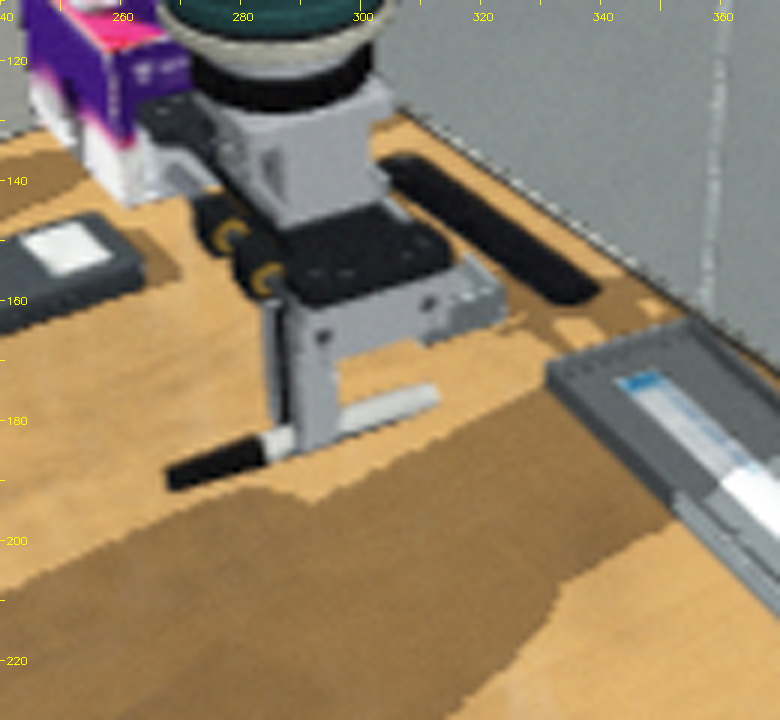

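```bash
python3 -m crank '0 0 .05 0 0 -.03;0 .02 .1 0 0 -.065;0.02 .06 .15 0 0 -.1;.05 .1 .2 0 0 -.135;.09 .15 .25 0 0 -.17;.13 .21 .3 0 0 -.205;.18 .27 .35 0 0 -.24;.23 .33 .4 0 0 -.275;.29 .39 .4 0 0 -.31;.35 .46 .4 0 0 -.345;.42 .53 .4 0 0 -.38;.5 .6 .4 0 0 -.415' && python3 -m crank '.07 .07 0 0 0 -.03;.14 .14 0 0 0 -.06;.21 .21 0 0 0 -.084;.28 .28 0 0 0 -.084;.35 .35 0 0 0 -.084;.42 .42 0 0 0 -.084;.48 .48 0 0 0 -.084;.53 .53 0 0 0 -.084;.57 .57 0 0 0 -.084;.6 .604 0 0 0 -.084;.6 .604 0 0 0 -.084;.6 .604 0 0 0 -.084' && python3 - <<'E'
from h import *
im=manip.camera('scene');crop(im,250,90,350,190,7,'pics/s_l4.png')
s=manip.sense();p=s['position'];R=s['ee_rot'];print(p,np.degrees(np.arctan2(R[1,1],R[0,1])))
for d in(-67,0,67):print(w2p('scene',p+R[:,0]*d+[0,0,2]))
E
```

```text
time_s: 38.85
position: [530.6, 159.2, 113.3]
ee_rot: [[-0.149, 0.989, -0.001], [0.989, 0.149, -0.0], [-0.0, -0.001, -1.0]]
force: [0.1, 0.1, -0.6]
grip_width: 14.9
time_s: 39.85
position: [620.3, 248.9, 113.3]
ee_rot: [[0.109, 0.994, -0.0], [0.994, -0.109, -0.0], [-0.0, -0.0, -1.0]]
force: [0.4, -0.1, -0.5]
grip_width: 15.4
[620.25009616 248.71260881 113.46462407] -6.267907920447198
[313.  131.6]
[302.8 122.5]
[293.4 114.1]
```

View pics/s_l4.png

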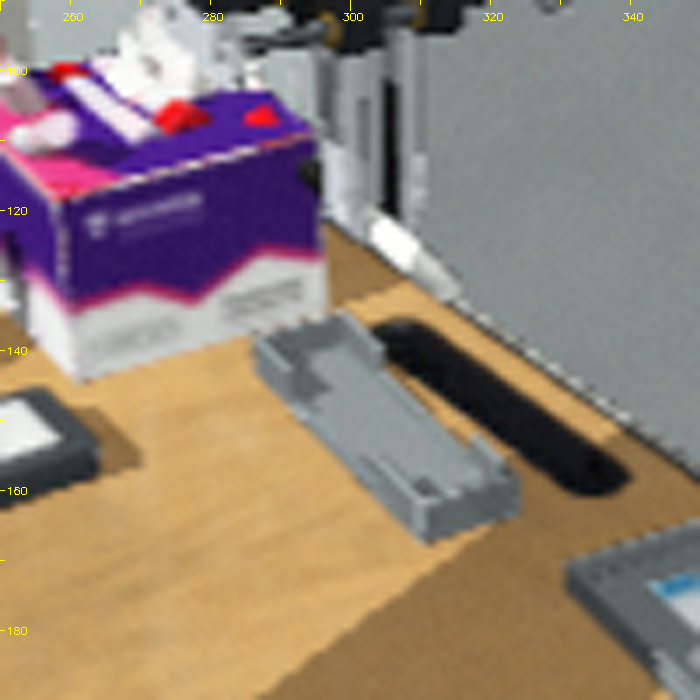

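```bash
python3 -m crank '0 0 -.04 0 0 0;0 0 -.1 0 0 0;0 0 -.17 0 0 0;0 0 -.24 0 0 0;0 0 -.31 0 0 0;0 0 -.38 0 0 0;0 0 -.44 0 0 0;0 0 -.49 0 0 0;0 0 -.52 0 0 0;0 0 -.52 0 0 0;0 0 -.52 0 0 0' && python3 - <<'E'
from h import *
im=manip.camera('scene');crop(im,250,90,350,190,7,'pics/s_l5.png')
s=manip.sense();p=s['position'];print(p)
E
```

```text
time_s: 40.82
position: [620.6, 249.1, 35.7]
ee_rot: [[0.109, 0.994, 0.0], [0.994, -0.109, -0.0], [-0.0, 0.0, -1.0]]
force: [-0.2, -0.7, 1.0]
grip_width: 15.0
[620.78495985 249.23262002  36.00222784]
```

View pics/s_l5.png

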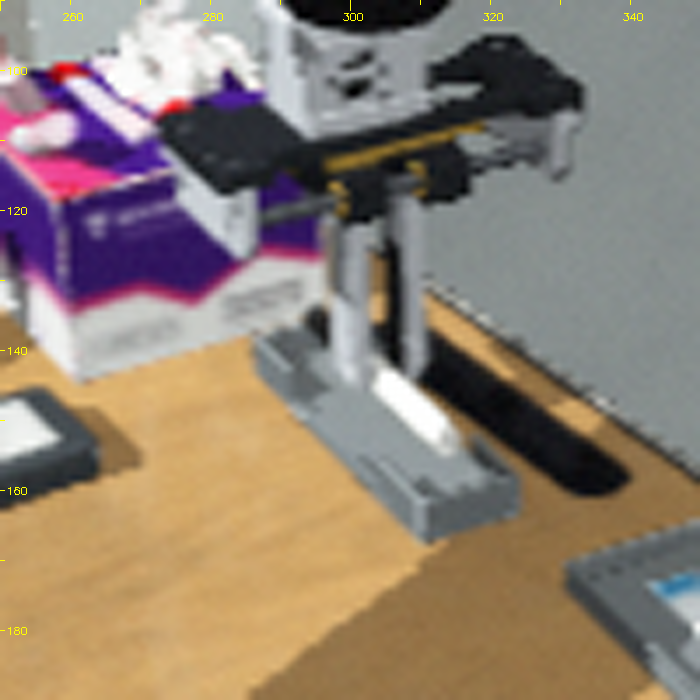

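```bash
python3 -m crank '0 0 -.03 0 0 0;0 0 -.06 0 0 0;0 0 -.09 0 0 0;0 0 -.12 0 0 0;0 0 -.145 0 0 0;0 0 -.165 0 0 0;0 0 -.165 0 0 0;0 0 -.165 0 0 0;0 0 -.165 0 0 0' && python3 - <<'E'
from h import *
im=manip.camera('scene');crop(im,250,90,350,190,7,'pics/s_l6.png')
s=manip.sense();print(s['position'],s['force'])
E
```

```text
time_s: 41.62
position: [620.6, 249.2, 11.0]
ee_rot: [[0.109, 0.994, 0.0], [0.994, -0.109, -0.0], [-0.0, 0.0, -1.0]]
force: [-0.6, 0.1, -0.3]
grip_width: 15.0
[620.60421477 249.20591147  11.04863243] [-0.32753113  1.28295849 -0.87820727]
```

View pics/s_l6.png

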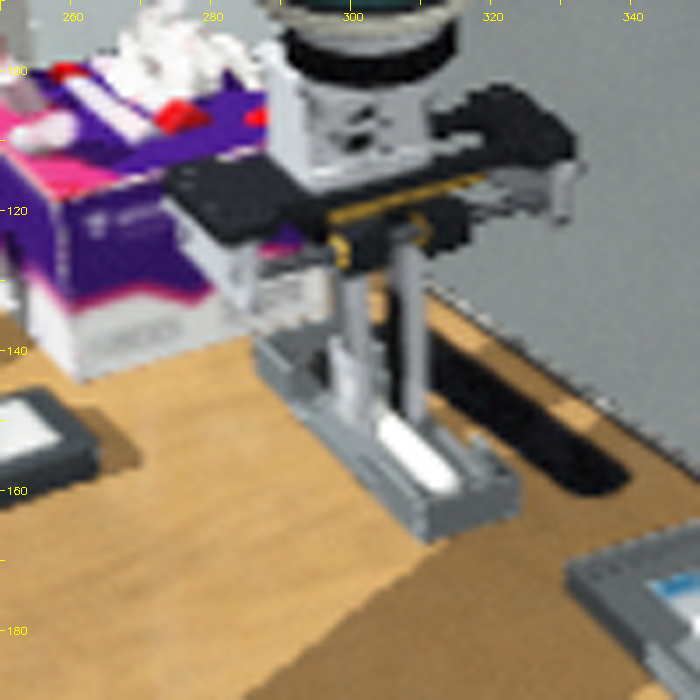

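```bash
python3 -m crank '0 0 0 0 0 0;0 0 0 0 0 0;0 0 0 0 0 0;0 0 0 0 0 0;0 0 .02 0 0 0;0 0 .06 0 0 0;0 0 .14 0 0 0;0 0 .3 0 0 0;0 0 .5 0 0 0;0 0 .8 0 0 0;0 0 1 0 0 0;0 0 1 0 0 0' 0.35 && python3 -m crank '-.3 0 .2 0 0 0;-.6 0 .4 0 0 0;-1 -.2 .6 0 0 0;-1 -.5 .8 0 0 0;-1 -.5 .8 0 0 0;-1 -.5 .8 0 0 0;-1 -.5 .8 0 0 0' && python3 - <<'E'
from h import *
im=manip.camera('scene');cv2.imwrite('pics/s_m1.png',im);crop(im,250,110,350,190,7,'pics/s_m1c.png')
im=manip.camera('top');cv2.imwrite('pics/t_m1.png',im)
s=manip.sense();print(s['position'],s['force'])
E
```

```text
time_s: 42.67
position: [623.5, 249.6, 169.2]
ee_rot: [[0.109, 0.994, 0.008], [0.994, -0.109, 0.004], [0.005, 0.008, -1.0]]
force: [0.5, 0.9, 0.2]
grip_width: 32.6
time_s: 43.25
position: [470.3, 172.4, 284.0]
ee_rot: [[0.111, 0.994, 0.003], [0.994, -0.111, 0.005], [0.005, 0.002, -1.0]]
force: [1.1, 1.5, 1.2]
grip_width: 33.0
[470.58152971 174.68085825 281.54453219] [ 0.50217597  0.4377229  -0.17049618]
```

View pics/s_m1c.png

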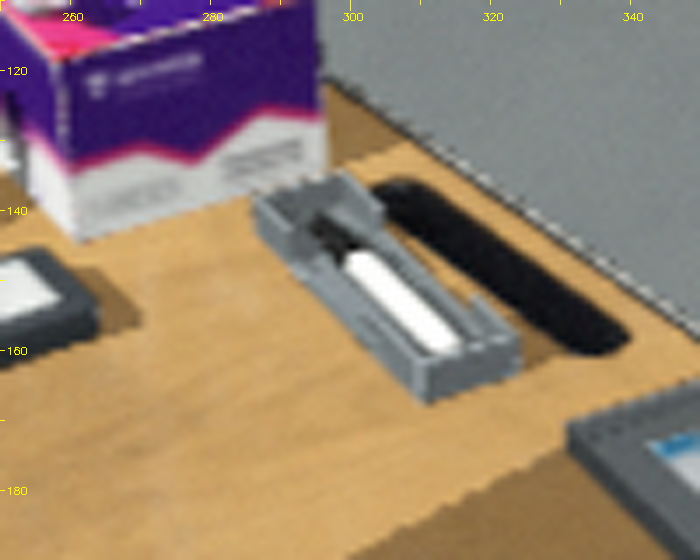

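View pics/t_m1.png

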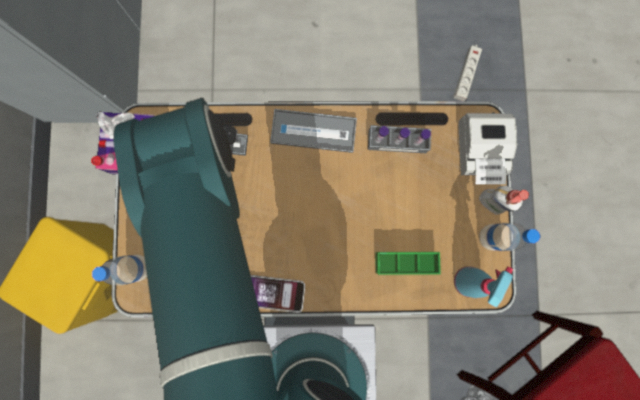

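View pics/s_m1.png

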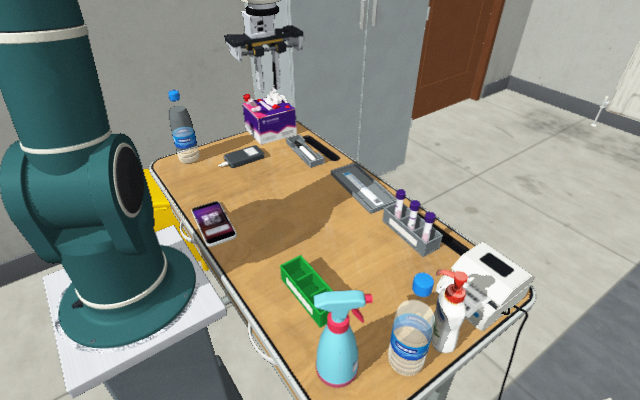

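Tubes, swab and pen are all in their holders, and the power bank is still at scene (243,157). I'll let the arm settle, then hand in.

```bash
python3 -m crank '0 0 0 0 0 0;0 0 0 0 0 0;0 0 0 0 0 0;0 0 0 0 0 0;0 0 0 0 0 0;0 0 0 0 0 0' && python3 - <<'E'
from h import *
im=manip.camera('scene');a=cv2.imread('pics/scene0.png')
print('pb diff',cv2.absdiff(im[145:170,220:258],a[145:170,220:258]).mean(), np.abs(manip.sense()['dq']).max())
print(manip.close_job())
E
```

```text
time_s: 43.85
position: [470.6, 174.2, 280.7]
ee_rot: [[0.109, 0.994, -0.0], [0.994, -0.109, -0.001], [-0.001, -0.0, -1.0]]
force: [0.3, 0.0, 0.3]
grip_width: 33.1
pb diff 1.8880701754385965 0.00400181063359643
the job is handed in; nothing more can be done
None
```

I put everything in its holder, in the order asked, and handed the job in at about 44 s of the 133 s allowed. `close_job` reports no verdict, so the result rests on my own checks.

- **Tubes:** I gripped each one by its cap and stood the three upright in the grey caddy, one to a bay.
- **Swab pack and pen:** The swab pack lies flat in the wide shallow tray, and the marker pen lies in the notched trough.
- **Final pictures:** These showed three upright tubes, the swab and pen inside their holders, and the gripper open and clear at z about 280 mm.
- **Power bank:** The image patch around it barely changed from the first picture (mean difference 1.9 grey levels), so it has not moved.
- **Disagreements:**
  - The two cameras differed by about 2–6 mm on the tube positions. I worked mainly from the top camera, adjusted slightly toward the scene camera, and every grasp held.
  - The dark grey power bank measured about 114 × 64 mm rather than 150 × 66 mm. I took it for the power bank by its looks and position, and touched neither it nor the phone.
  - The first tube hung about 3° off vertical while carried, and straightened once released.

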